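Unload the shaker and seal the culture boxes

ROBOT

A 6-joint arm with a two-finger parallel gripper is mounted at the origin on a cart in front of the work surface, level with it; the furniture and walls round the work are solid. World frame = base frame: x ahead of the robot, y to its left, z up, the work surface at z = 0. Lengths are in mm, angles in rad, forces in N, time in s.
With the tool pointing down it reaches from about 275 to 750 mm from the base axis. Payload 10.2 kg.
Tool frame: the origin (TCP) lies between the finger pads; the fingertips stand 17 mm ahead of it and the grasp point (between the pads) lies 2 mm behind it; y points along the fingers, x is the direction in which the jaws open and shut, and the axes are right-handed (so a half turn about y gives the same grasp; the last joint's range is limited). The gripper opens to 85 mm and grips with 20 to 120 N. Pads are 22 mm wide; open, the fingers measure 114 mm over their backs; the gripper's body (76 mm by 85 mm) begins 54 mm behind the grasp point. The pads swing forward as they close: fully open they stand 13 mm farther back than shut.
Start: joints at [-1.408, 0.313, 1.498, -0, 1.331, -0.223], TCP at [197.546, -486.422, 220.394] pointing down, gripper open.
Joint ranges: [-2.94, 2.94], [-0.97, 2.17], [0.19, 2.56], [-1.23, 4.37], [0.02, 3.11], [-2.88, 2.88]. Speed limits (rad/s): [2.39, 2.39, 3.01, 3.14, 3.14, 3.14].

INTERFACE

Orientations are given as a unit quaternion [w, x, y, z].
In Python, from rig import ctrl gives the robot as it stands.
- The arm moves only by the tool jog_arm, never from a script. Its argument "targets" is a list of rows, each an object with "offset": the shift along the tool's x, y, z in m, a list of three; "yaw": the turn about the tool's y in rad. In form: [{"offset": [dx, dy, dz], "yaw": yaw}, ...]. A call has 1 to 12 rows; each row is the pose to reach, as a shift and turn from the pose measured when the call began, along the tool's axes at that moment; what a row does not reach only later rows make up. A row lasts 1/12 s, in which the tool goes at most 41.7 mm and 7.16 degrees, less where a joint would pass 70% of its speed; a pose out of reach is approached as far as the arm can. A call with a gripper value outside its range is refused whole. "fingers" is the finger opening in m, from 0 to 0.0854, set as the call begins (left out, the last holds). The fingers move at their own pace and stop on an object; "grip_force" is the grip in N (left out, the last holds). Time passes only in rows, so rows that repeat a pose let the fingers close. It gives the time, the measured TCP pose, the force and the opening at its end, in the units of the state.
- ctrl.sense(): the state, without advancing time (a new reading comes with each control period).
- ctrl.capture(name): name is "side" or "top"; returns a dict with "img" (384x512x3 uint8, red, green, blue), "intrinsics" (3x3 intrinsics, pixels), "k1" (the pictures are not rectified: a ray, as slopes to the right and down, at radius r is drawn at 1 + k1 r^2 times it, then the intrinsics apply), "T" (4x4, takes a point from camera to world coordinates). Camera axes: x right, y up, looking along -z (the intrinsics and any distortion apply to the point x, -y, -z); pixel columns grow to the right and rows downward; lengths in mm; the calibration is good to about 2 mm. A picture is of the moment at which its call begins. There is no depth.
- ctrl.finish_job(): hands the job in, once; it reports no verdict.
Trained networks look in the newest picture that a camera, given by its name, has taken for a name from the list of things; names that differ only in an ending like _2 or _b are one class to them, and where a whole thing is asked for, a point or a joint stands for the part that bears it (a point fixed in the world has none). Each returns a list of dicts, best first, with "score" (0 to 1); they miss things now and then, are a little off and sometimes report something else, mostly with a low value. They report only what shows in the picture. A call takes as long as a camera call. They do not tell look-alikes from the thing itself.
- ctrl.boxes_of(camera, target): "box" ([left, top, right, bottom] in pixels, round what is visible of it).
- ctrl.regions_of(camera, target): "region" (384x512 bool, what is visible of it) and "box" ([left, top, right, bottom] in pixels, round what is visible of it).
The state is a dict: "time_s": time; "joints": joint angles; "dq": joint speeds; "tau": joint torques, N m; "eef_pos": TCP position; "ee_rot": TCP orientation; "force": force on the tool from outside, world axes, zero at the start; "wrist_torque": the same for the moment, N m; "grip_width": opening from 0.0 (shut) to 1.0 (fully open).
Only numpy, scipy, OpenCV 4.12 (cv2) and the standard library are available. Lean on these libraries where they do the work, as an engineer would, in place of code of your own. Each camera call takes 0.05 s, during which the arm holds its last target.

TASK

Unload the shaker: lift the retaining bar straight up out of its two open fork brackets and set it down, without dropping it, on the bench to the right of the shaker (as the robot sees it). Then slide both culture boxes forward off the shaker, without lifting or tipping them, until each stands wholly on the transfer tray docked in front. Once both are on the tray, press each vented lid straight down until both its clip arms snap under the box's rim bead, and leave the other things on the bench where they are.

Things in the scene. Friction and masses are not known exactly. Their poses are not given: they have to be found in the camera images.
- shaker: Low grey laboratory shaker, switched off; fixed, but place and yaw differ each time. Origin on the bench under the deck's middle; x points rearward (away from the robot), y to its left, z up. Aluminium deck with black lane mats, top 40 mm up, x -75 to +95, y -112 to +112 mm. Control head with display and knob (62 mm high) on the left to y = +185; right side ends at y = -115 mm.
- left_lane (a point): Centre of the left lane on the deck (shaker x = 0, y = +55, z = 40 mm), shaker's axes. A lane runs along x, 85 mm wide between rails 8 mm high. Behind the box stand two rubber stop posts, dia 10, 20 mm high, at x = +57 mm, 37 mm either side of the lane's centre: 64 mm are open between them for reaching behind the box; the deck goes on to x = +95 mm.
- right_lane (a point): Centre of the right lane on the deck (shaker x = 0, y = -55, z = 40 mm), the same.
- left_bracket (a point): Left steel fork bracket, open upward (shaker x = -62, y = +108 mm); the point is the seated rod's axis, 60 mm above the bench. Slot 13 mm wide, its floor 55 mm and the flared fork tips 80 mm above the bench.
- right_bracket (a point): Right fork bracket, the same, at shaker y = -108 mm.
- transfer_tray: Stainless tray docked at the shaker's front, fixed to it, same axes. Origin on the bench under its middle (134 mm before the shaker's origin). Floor 38 mm up (2 mm below the deck, 4 mm gap), x -55 to +55 mm, rear edge open; lip at the front, 8 mm high, inner face x = -51. Rails continue the lanes at y = +55 and -55. A box centred at x -11 (touching the lip) to +15 mm is wholly on it.
- bar: Steel retaining bar, 246 mm, 0.2 kg: a 10 mm rod lying in the two brackets across the fronts of both boxes. Origin on the rod's axis at mid-length; y along the rod, z up. End plates 52 (x) by 4 mm just outside the brackets reach 26 mm below the axis, so it stands by itself on the bench, axis 26 mm up. A wire bail 72 mm wide stands on its middle.
- bar_grip (a point): Centre of the bar's black grip, 14 (x) x 46 (y) x 14 (z) mm, on top of the bail 80 mm above the rod's axis: 140 mm above the bench in the brackets, 106 mm when the bar stands on the bench. Bar's axes; take it across x. Clear bench for the bar lies round world x = 0.46, y = -0.34 (0.26 m wide in y, 0.15 m deep in x).
- deep_box: Deeper culture box of clear plastic, 80 x 80 mm, rim 44 mm above its underside, 0.15 to 0.3 kg; too wide to grasp. Origin at the centre of the underside, axes as the shaker's. Flat walls at x = +40 and -40 mm for pushing; rounded beads on the y sides, 9 mm below the rim. In either lane, centre within 15 mm of the lane's centre.
- shallow_box: Shallower culture box, the same but its rim is 36 mm above the underside; in the other lane.
- deep_lid: White lid on the deep box, 78 x 78 x 5 mm; origin at the centre of the flange's underside, top 5 mm higher. Vented at first: flange about 9 mm above the rim, its two sprung grey clip arms (y sides) resting on the beads. Pressed at its middle with 8 to 18 N the arms spread, snap under the beads, and the flange meets the rim (origin 44 mm above the box's underside).
- shallow_lid: White lid on the shallow box, the same lid, also vented; pressed home, its origin is 36 mm above that box's underside.
- marker: Felt marker, 130 mm, lying left of the tray; not to be moved.
- timer: White bench timer, 62 x 68 x 22 mm, to the left; not to be moved.
- mortar: White mortar, dia 98 mm, 45 mm high, to the left; not to be moved.
- tweezers: Steel tweezers, 129 mm, lying to the left; not to be moved.
- wash_bottle: White wash bottle with bent spout, dia 75 mm, 214 mm high, behind to the right; not to be moved.
Not all that is in view belongs to the job. Leave any purple look-alike of the deep_lid alone.

How it is judged:
By the outcome, as a careful person would: the job done as asked, in the order asked, and still so for the second after the job is handed in, with the robot touching nothing.
It also fails if it takes over 70 s, if anything falls off the work surface, if the arm or the gripper's body presses on something with over 40 N, if the wrist force passes 120 N, or if a joint passes its speed limit or range.

## Working session

There is one attempt and no reset: what is moved stays moved. The work goes in short steps, Python scripts to look and compute and a tool call to move; the robot and the scene stay as the last step left them, time stands still between calls to the robot, and variables do not carry over. Pictures are saved under pics/ and viewed, and the job is handed in when it is done.

Besides the shell and the picture viewer there is one more tool, called after "Request:" as a command line: name --argument value ..., lists and objects as JSON in quotes. jog_arm: Moves the arm, as the interface text tells. Its arguments: {"type":"object","properties":{"targets":{"type":"array"},"fingers":{"type":"number"},"grip_force":{"type":"number"}},"required":["targets"]}

```bash
ls; mkdir -p pics
python3 - <<'E'
from rig import ctrl
import cv2
s=ctrl.sense()
for k,v in s.items(): print(k,v)
for n in ("top","side"):
    c=ctrl.capture(n)
    print(n,c["intrinsics"],c["k1"],c["T"])
    cv2.imwrite(f"pics/{n}0.png",cv2.resize(c["img"][:,:,::-1],None,fx=1.5,fy=1.5,interpolation=cv2.INTER_CUBIC))
E
```

```text
pics
time_s 0.0
joints [-1.40837997e+00  3.13487318e-01  1.49847392e+00  1.77563257e-05
  1.33101219e+00 -2.23393723e-01]
dq [ 0.00064929  0.00012118 -0.00022217 -0.00122274 -0.00197963 -0.00080408]
tau [ 1.02904232e-03 -4.12262177e+01 -2.59742332e+01 -1.04283556e-04
  4.16847717e-03 -8.66050186e-06]
eef_pos [ 197.51126997 -486.12089068  219.80213426]
ee_rot [ 0.58693991 -0.58622045  0.39520151 -0.39454138]
force [0.61849362 0.17706086 0.57544161]
wrist_torque [0.021976   0.05274122 0.03873395]
grip_width 1.0014042410493107
top [[459.69313712   0.         252.68440167]
 [  0.         459.69313712 190.13370355]
 [  0.           0.           1.        ]] 0.04527060964458919 [[-2.14245283e-02  9.87218549e-01 -1.57925695e-01  3.44519179e+02]
 [-9.99628163e-01 -2.38176283e-02 -1.32761333e-02  1.86048298e+02]
 [-1.68678606e-02  1.57582538e-01  9.87361747e-01  1.61235572e+03]
 [ 0.00000000e+00  0.00000000e+00  0.00000000e+00  1.00000000e+00]]
side [[396.64904694   0.         257.36595662]
 [  0.         396.64904694 195.12126432]
 [  0.           0.           1.        ]] -0.07466805938805715 [[-9.96774940e-01 -2.19958078e-02  7.71744974e-02  6.36837723e+02]
 [ 7.98449160e-02 -3.68095408e-01  9.26353367e-01  1.21929020e+03]
 [ 8.03168744e-03  9.29527813e-01  3.68664531e-01  5.17213570e+02]
 [ 0.00000000e+00  0.00000000e+00  0.00000000e+00  1.00000000e+00]]
```

View pics/top0.png

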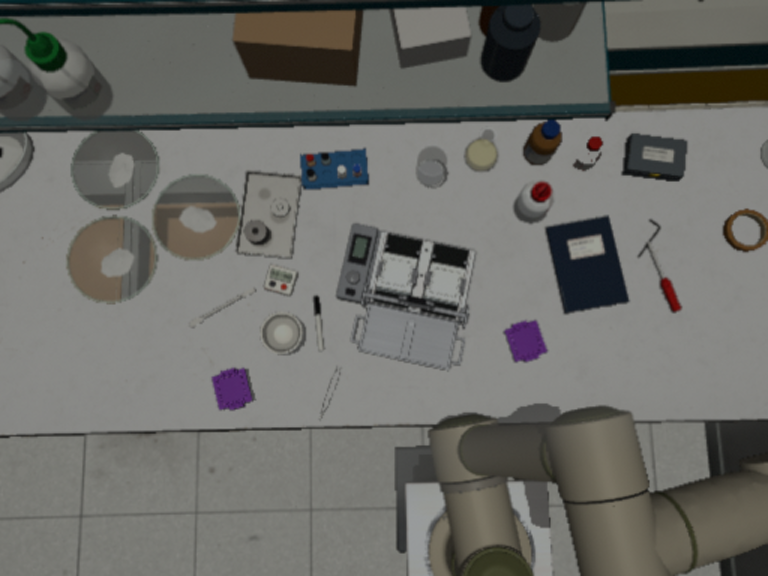

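View pics/side0.png

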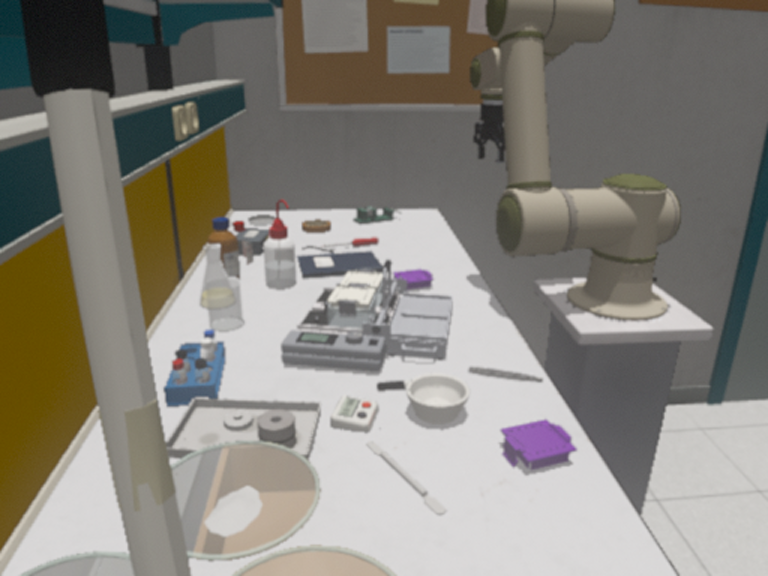

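```bash
cat > h.py <<'E'
import numpy as np, cv2
from rig import ctrl
def proj(c,P):
    P=np.atleast_2d(np.asarray(P,float)); T=c["T"]
    pc=(P-T[:3,3])@T[:3,:3]; pc=pc*[1,-1,-1]
    return cv2.projectPoints(pc,np.zeros(3),np.zeros(3),c["intrinsics"],np.array([c["k1"],0,0,0,0]))[0][:,0]
def plane(c,uv,z):
    uv=np.atleast_2d(np.asarray(uv,float)).reshape(-1,1,2)
    n=cv2.undistortPoints(uv,c["intrinsics"],np.array([c["k1"],0,0,0,0]))[:,0]
    d=np.c_[n[:,0],-n[:,1],-np.ones(len(n))]@c["T"][:3,:3].T; o=c["T"][:3,3]
    return o+d*((z-o[2])/d[:,2])[:,None]
def crop(c,x0,y0,x1,y1,f,name,pts=None):
    im=cv2.resize(c["img"][y0:y1,x0:x1,::-1],None,fx=f,fy=f,interpolation=cv2.INTER_CUBIC)
    for uv in ([] if pts is None else pts):
        cv2.circle(im,(int((uv[0]+.5-x0)*f),int((uv[1]+.5-y0)*f)),2,(0,0,255),-1)
    cv2.imwrite("pics/"+name,im)
def frame(x,y,yaw):
    c,s=np.cos(yaw),np.sin(yaw)
    return lambda P: np.atleast_2d(P)@np.array([[c,-s,0],[s,c,0],[0,0,1]]).T+[x,y,0]
E
python3 - <<'E'
from h import *
for n,(a) in dict(top=(215,140,335,250,6),side=(180,160,320,260,5.5)).items():
    c=ctrl.capture(n); crop(c,*a,n+"1.png")
    for t in ("shaker","transfer_tray","bar","deep_box","shallow_box","deep_lid","shallow_lid","wash_bottle","bar_grip"):
        print(n,t,[(np.round(b["box"],1).tolist(),round(b["score"],2)) for b in ctrl.boxes_of(n,t)[:3]])
E
```

```text
top shaker [([220.4, 149.2, 316.8, 215.8], 0.66), ([240.9, 203.8, 307.7, 245.6], 0.53)]
top transfer_tray []
top bar [([240.8, 188.5, 313.8, 218.4], 0.74)]
top deep_box [([221.2, 150.2, 315.5, 214.9], 0.32)]
top shallow_box [([284.2, 199.1, 305.1, 200.5], 0.61)]
top deep_lid [([208.0, 196.9, 215.5, 235.0], 0.71), ([144.6, 246.7, 166.3, 274.3], 0.68), ([337.2, 211.8, 364.8, 240.2], 0.56)]
top shallow_lid [([281.1, 177.9, 308.9, 200.2], 0.64)]
top wash_bottle [([344.4, 118.9, 374.0, 147.8], 0.94), ([173.5, 210.9, 202.6, 240.1], 0.56)]
top bar_grip [([243.0, 192.0, 314.4, 215.5], 0.9), ([222.2, 147.6, 317.2, 214.7], 0.33)]
side shaker [([188.5, 188.8, 265.4, 249.1], 0.83)]
side transfer_tray [([254.5, 195.4, 303.6, 239.5], 0.96), ([189.0, 187.6, 268.9, 245.8], 0.36), ([221.0, 263.3, 250.5, 289.8], 0.26)]
side bar [([242.2, 176.8, 269.8, 231.4], 0.92)]
side deep_box [([218.1, 201.0, 251.4, 218.3], 0.58)]
side shallow_box [([190.6, 190.7, 268.5, 246.7], 0.18)]
side deep_lid [([217.4, 184.8, 250.3, 209.5], 0.79), ([333.2, 277.6, 381.0, 312.7], 0.68), ([263.0, 181.0, 288.6, 191.3], 0.67)]
side shallow_lid [([249.1, 190.4, 254.0, 206.2], 0.55), ([226.3, 180.1, 255.9, 194.2], 0.49)]
side wash_bottle [([175.9, 145.3, 199.4, 191.1], 0.94)]
side bar_grip [([245.1, 175.6, 271.9, 227.8], 0.76)]
```

```bash
ls pics
```

```text
side0.png
side1.png
top0.png
top1.png
```

View pics/top1.png

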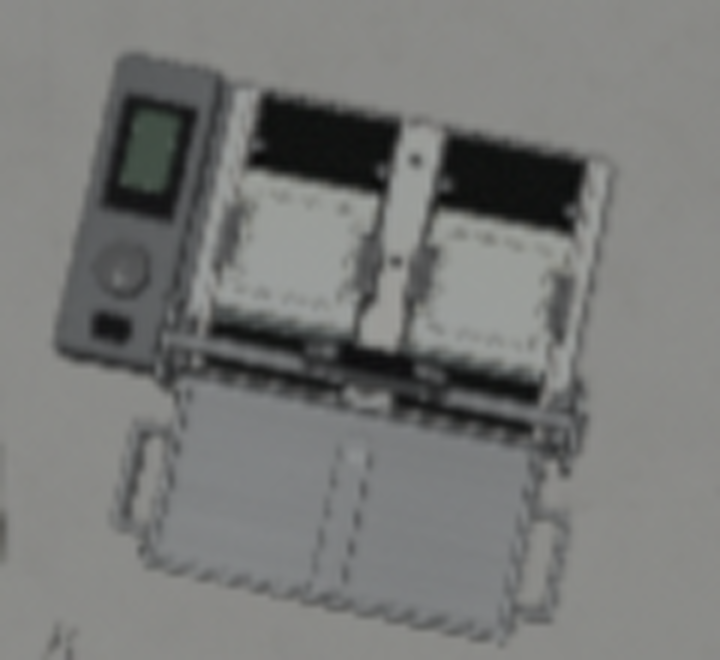

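View pics/side1.png

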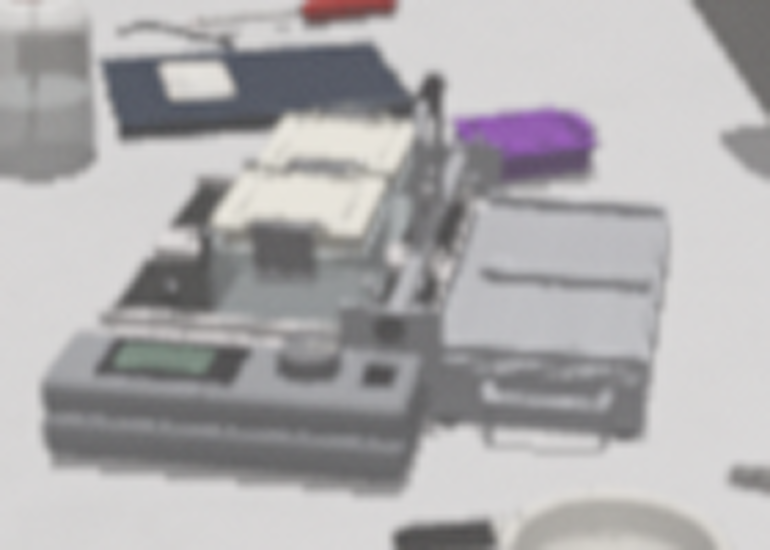

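```bash
cat >> h.py <<'E'
def wire():
    L=[]
    def seg(a,b): L.append((a,b))
    def rect(x0,x1,y0,y1,z):
        p=[(x0,y0,z),(x1,y0,z),(x1,y1,z),(x0,y1,z)]
        for i in range(4): seg(p[i],p[(i+1)%4])
    rect(-75,95,-112,112,40)
    rect(-189,-79,-108,108,38)
    for y in(55,-55):
        for s in(-37,37):
            seg((57,y+s,40),(57,y+s,60))
    seg((-62,-123,60),(-62,123,60))
    for s in(-36,36): seg((-62,s,60),(-62,s,140))
    seg((-62,-23,140),(-62,23,140))
    rect(-69,-55,-23,23,147)
    for y in(108,-108): seg((-62,y,55),(-62,y,80))
    return L
def overlay(c,F,box,f,name,extra=()):
    x0,y0,x1,y1=box
    im=cv2.resize(c["img"][y0:y1,x0:x1,::-1],None,fx=f,fy=f,interpolation=cv2.INTER_CUBIC)
    for a,b in list(wire())+list(extra):
        q=proj(c,F(np.array([a,b],float)))
        q=((q+.5-[x0,y0])*f).astype(int)
        cv2.line(im,tuple(int(v) for v in q[0]),tuple(int(v) for v in q[1]),(0,0,255),1)
    cv2.imwrite("pics/"+name,im)
E
python3 - <<'E'
from h import *
from scipy.optimize import least_squares
c=ctrl.capture("top")
px=np.array([(258,143),(380,172),(446,184),(572,212)])/6+[215,140]-.5
M=np.array([(57,y,60) for y in (92,18,-18,-92)],float)
r=least_squares(lambda p:(proj(c,frame(*p)(M))-px).ravel(),[450,0,-.2],x_scale=[100,100,.1])
print(r.x,r.fun)
F=frame(*r.x)
overlay(c,F,(215,140,335,250),6,"top2.png")
s=ctrl.capture("side"); overlay(s,F,(180,160,320,260),5.5,"side2.png")
E
```

```text
[ 6.08161828e+02  1.13330474e+02 -2.44845592e-01] [-0.1347163   0.08559314  0.50238776 -0.16653049 -0.255547    0.06896741
 -0.11140131  0.01323985]
```

View pics/top2.png

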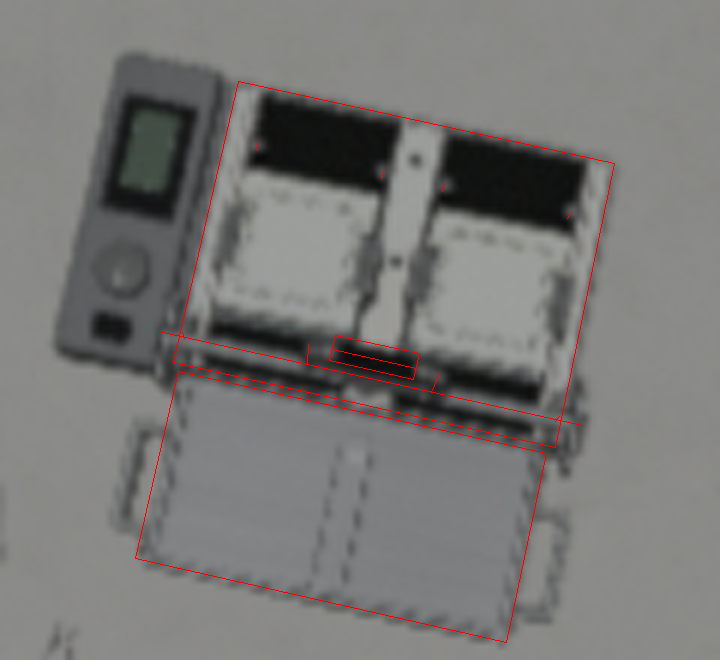

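View pics/side2.png

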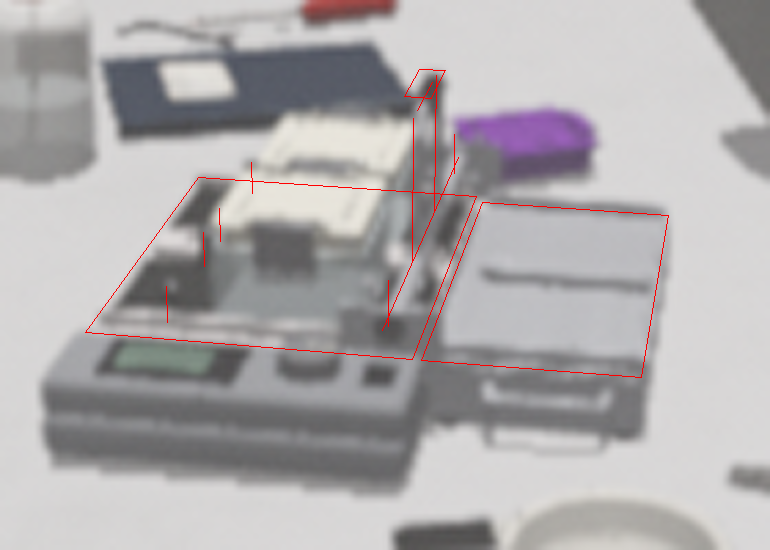

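Run:
```python
from h import *
from scipy.spatial.transform import Rotation as R
s=ctrl.sense(); q=s["ee_rot"]; print(np.round(R.from_quat(np.r_[q[1:],q[0]]).as_matrix(),3))
for n,b,f in (("top",(238,190,316,250),10),("side",(228,170,308,245),9)):
    c=ctrl.capture(n); x0,y0,x1,y1=b
    im=c["img"].astype(float).copy()
    im=np.clip((im-20)*(1.5 if n=="top" else 1.1),0,255).astype(np.uint8); c["img"]=im
    crop(c,*b,f,n+"3.png")
    np.save(n+"0.npy",c,allow_pickle=True)
c=np.load("top0.npy",allow_pickle=True).item()
print("purple R",plane(c,[[337.2,211.8],[364.8,240.2],[337.2,240],[364,212]],15).round())
print("bottle",plane(c,[[359,134]],100).round(), "book",plane(c,[[364,152],[419,200],[376,208]],10).round())
```

```text
[[ 0.376 -0.     0.926]
 [-0.926 -0.     0.376]
 [ 0.    -1.    -0.   ]]
purple R [[ 517.  -85.   15.]
 [ 417. -174.   15.]
 [ 419.  -80.   15.]
 [ 514. -177.   15.]]
bottle [[ 770. -156.  100.]] book [[ 728. -191.   10.]
 [ 552. -370.   10.]
 [ 527. -220.   10.]]
```

View pics/top3.png

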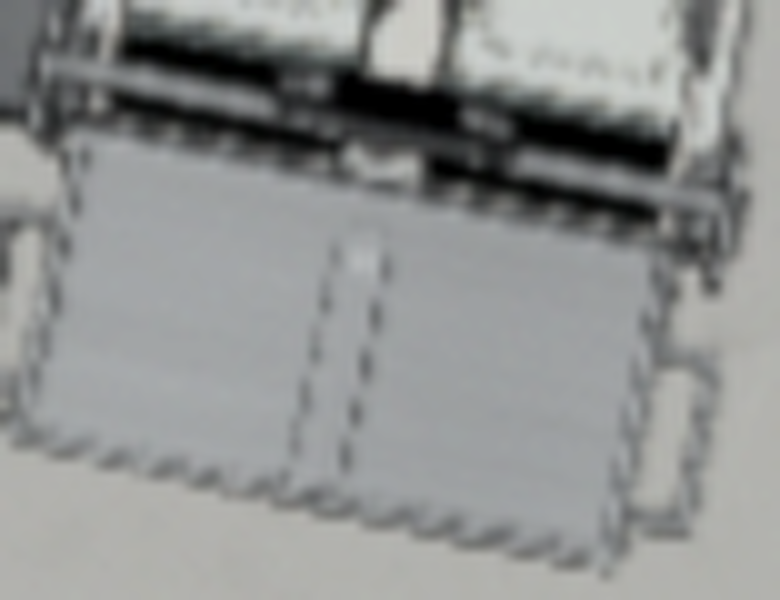

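View pics/side3.png

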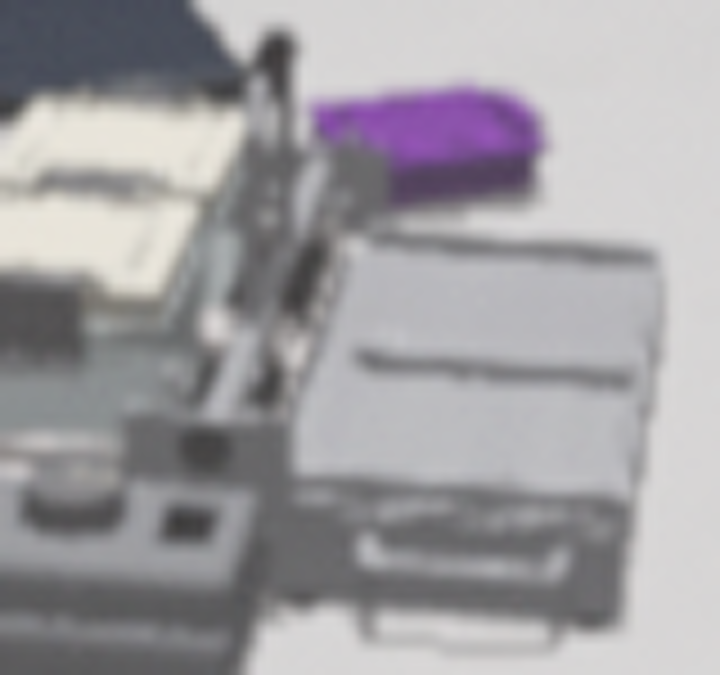

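```bash
cat > fit.py <<'E'
from h import *
from scipy.optimize import least_squares
t=np.load("top0.npy",allow_pickle=True).item(); s=np.load("side0.npy",allow_pickle=True).item()
T1=lambda p:np.array(p)/6+[215,140]-.5
T3=lambda p:np.array(p)/10+[238,190]-.5
S3=lambda p:np.array(p)/9+[228,170]-.5
# point feats
P=[("t",T1(p),m) for p,m in zip([(258,143),(380,172),(446,184),(572,212)],[(57,y,60) for y in (92,18,-18,-92)])]
P+=[("s",S3((278,48)),(-62,0,140))]
# line feats: model line pts vs pixel line
Ln=[("t",T3((60,70)),T3((700,197)),[(-62,100,60),(-62,-100,60)]),
    ("t",T3((361,240)),T3((319,480)),[(-95,0,46),(-180,0,46)]),
    ("t",T1((238,85)),T1((612,162)),[(95,100,40),(95,-100,40)]),
    ("s",S3((358,358)),S3((632,380)),[(-90,0,46),(-175,0,46)]),
    ]
def res(p,parts=False):
    F=frame(*p[:3]); r=[];lab=[]
    for c,px,m in P:
        r+=list(proj(t if c=="t" else s,F([m]))[0]-px); lab+=[(c,m)]*2
    for c,a,b,m in Ln:
        d=(b-a)/np.linalg.norm(b-a); n=np.array([-d[1],d[0]])
        r+=list((proj(t if c=="t" else s,F(m))-a)@n); lab+=[(c,x) for x in m]
    return (np.array(r),lab) if parts else np.array(r)
sol=least_squares(res,[608,113,-.24],x_scale=[100,100,.1],loss="soft_l1",f_scale=.5)
print(sol.x)
for a,b in zip(*res(sol.x,True)): print(round(a,2),b)
F=frame(*sol.x)
overlay(t,F,(215,140,335,250),6,"top4.png"); overlay(s,F,(180,160,320,260),5.5,"side4.png")
E
python3 fit.py
```

```text
[ 6.07307967e+02  1.13103538e+02 -2.34911443e-01]
-0.28 ('t', (57, 92, 60))
0.55 ('t', (57, 92, 60))
0.4 ('t', (57, 18, 60))
0.09 ('t', (57, 18, 60))
-0.33 ('t', (57, -18, 60))
0.23 ('t', (57, -18, 60))
-0.14 ('t', (57, -92, 60))
-0.03 ('t', (57, -92, 60))
-1.25 ('s', (-62, 0, 140))
2.05 ('s', (-62, 0, 140))
-0.53 ('t', (-62, 100, 60))
0.26 ('t', (-62, -100, 60))
-0.46 ('t', (-95, 0, 46))
0.38 ('t', (-180, 0, 46))
-0.05 ('t', (95, 100, 40))
0.01 ('t', (95, -100, 40))
-2.05 ('s', (-90, 0, 46))
-2.38 ('s', (-175, 0, 46))
```

Run:
```python
from h import *
s=np.load("side0.npy",allow_pickle=True).item()
p=ctrl.sense()["eef_pos"]; ux=np.array([.376,-.926,0])
pts=[p+[0,0,2]+ux*43-[0,0,6],p+[0,0,2]-ux*43-[0,0,6],p,p+[0,0,60]]
q=proj(s,pts);print(q)
crop(s,290,50,370,130,8,"side5.png",q)
```

```text
[[320.1134049  111.70032462]
 [331.73594029 114.90329376]
 [325.8679372  112.35301983]
 [326.78131683  98.47005132]]
```

View pics/side5.png

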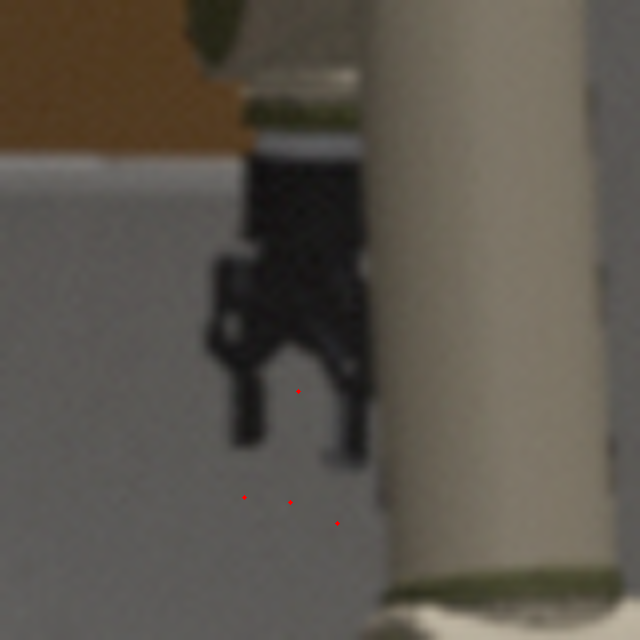

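View pics/top4.png

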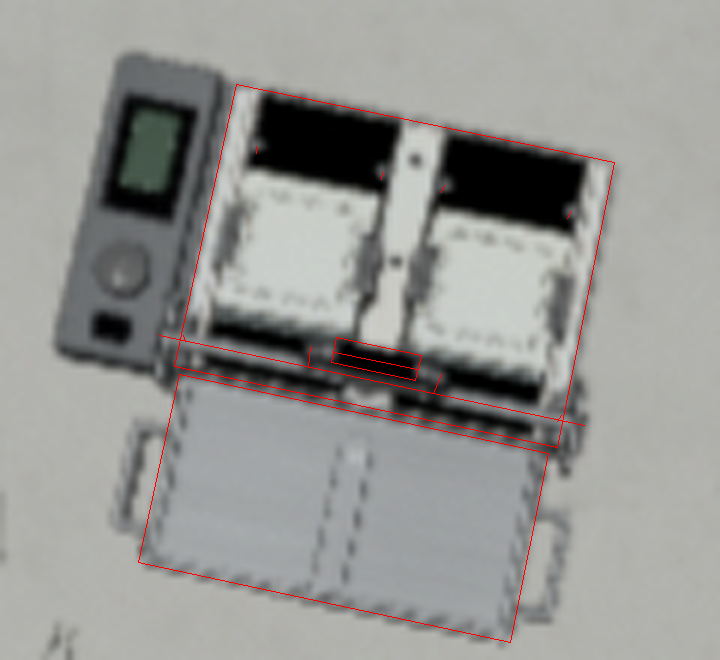

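View pics/side4.png

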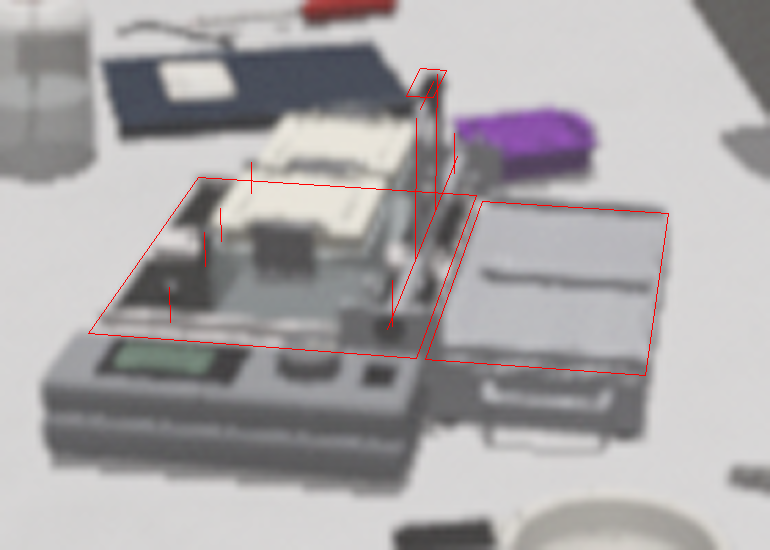

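Run:
```python
from h import *
s=np.load("side0.npy",allow_pickle=True).item();t=np.load("top0.npy",allow_pickle=True).item()
pr=[("marker black end",(317,297),(378,387),5),("scoop far",(255,291),(370,444),3),("scoop near",(193,325),(440,510),3),("tw rear",(340,368),(471,371),3),("tw front",(322,417),(541,379),3),("book fl",(563,312),(303,277),0),("book fr",(628,300),(300,256),10)]
for n,a,b,z in pr:
    w=plane(t,[np.array(a)/1.5-.2],z); q=proj(s,w)[0]
    print(n,w.round()[0],q.round(1),np.round(np.array(b)/1.5-.2,1))
p=ctrl.sense()["eef_pos"]; print(proj(t,[p])*1.5)
```

```text
marker black end [578. 355.   5.] [251.7 257.6] [251.8 257.8]
scoop far [596. 502.   3.] [247.9 293.2] [246.5 295.8]
scoop near [519. 647.   3.] [293.9 337.5] [293.1 339.8]
tw rear [410. 303.   3.] [313. 246.] [313.8 247.1]
tw front [300. 346.   3.] [358.1 252.4] [360.5 252.5]
book fl [ 529. -220.    0.] [254.3 181.8] [201.8 184.5]
book fr [ 553. -368.   10.] [246.1 167.8] [199.8 170.5]
[[743.55086054 466.93933185]]
```

```bash
cat >> h.py <<'E'
from scipy.spatial.transform import Rotation as R
SH=(607.3,113.1,-0.235)
def st():
    s=ctrl.sense(); q=s["ee_rot"]; M=R.from_quat(np.r_[q[1:],q[0]]).as_matrix()
    return s,M,np.arctan2(M[1,0],M[0,0])
def go(p,ang,show=True):
    s,M,a=st()
    d=M.T@(np.asarray(p,float)-s["eef_pos"])/1000
    dy=-(ang-a); dy=(dy+np.pi)%(2*np.pi)-np.pi
    print("t",round(s["time_s"],2),"pos",s["eef_pos"].round(1),"ang",round(a,3),"F",s["force"].round(1),"w",round(s["grip_width"],3),"-> offset",d.round(4),"yaw",round(dy,4))
E
python3 - <<'E'
from h import *
F=frame(*SH); print(F([-62,0,140])); p=F([-62,0,220])[0]; go(p,SH[2])
E
```

```text
[[547.00411084 127.5362651  140.        ]]
t 1.3 pos [ 197.5 -486.4  220.4] ang -1.185 F [ 0.4 -0.2 -0.9] w 1.007 -> offset [-4.374e-01  4.000e-04  5.548e-01] yaw -0.95
```

Request:
jog_arm --targets '[{"offset": [-0.22,0,0.28],"yaw": -0.47},{"offset": [-0.437,0,0.555],"yaw": -0.95},{"offset": [-0.437,0,0.555],"yaw": -0.95},{"offset": [-0.437,0,0.555],"yaw": -0.95},{"offset": [-0.437,0,0.555],"yaw": -0.95},{"offset": [-0.437,0,0.555],"yaw": -0.95},{"offset": [-0.437,0,0.555],"yaw": -0.95},{"offset": [-0.437,0,0.555],"yaw": -0.95},{"offset": [-0.437,0,0.555],"yaw": -0.95},{"offset": [-0.437,0,0.555],"yaw": -0.95},{"offset": [-0.437,0,0.555],"yaw": -0.95},{"offset": [-0.437,0,0.555],"yaw": -0.95}]' --fingers 0.0854 --grip_force 40

```text
time_s: 2.3
eef_pos: [445.8, -49.9, 220.7]
ee_rot: [-0.702, 0.702, -0.083, 0.083]
force: [0.8, -1.5, 0.7]
grip_width: 1.001
```

Run:
```python
from h import *
F=frame(*SH); p=F([-62,0,220])[0]; go(p,SH[2])
```

```text
t 2.3 pos [445.8 -49.9 220.7] ang -0.235 F [ 0.8 -1.5  0.7] w 1.001 -> offset [0.0571 0.0007 0.1962] yaw 0.0001
```

Request:
jog_arm --targets '[{"offset": [0.057,0,0.196],"yaw": 0},{"offset": [0.057,0,0.196],"yaw": 0},{"offset": [0.057,0,0.196],"yaw": 0},{"offset": [0.057,0,0.196],"yaw": 0},{"offset": [0.057,0,0.196],"yaw": 0},{"offset": [0.057,0,0.196],"yaw": 0},{"offset": [0.057,0,0.196],"yaw": 0}]'

```text
time_s: 2.88
eef_pos: [547.0, 128.8, 220.0]
ee_rot: [-0.702, 0.703, -0.082, 0.082]
force: [0.3, -0.1, -0.0]
grip_width: 1.003
```

Run:
```python
from h import *
s,M,a=st(); p=s["eef_pos"]; go(frame(*SH)([-62,0,138])[0],SH[2])
for n,b,f in (("top",(215,140,335,250),6),("side",(190,110,310,220),6)):
    c=ctrl.capture(n)
    q=proj(c,[p,p+M@[48,4,0],p+M@[-48,4,0],p+M@[48,17,0],p+M@[-48,17,0]])
    crop(c,*b,f,n+"6.png",q)
```

```text
t 2.88 pos [547.  128.8 220. ] ang -0.232 F [ 0.3 -0.1 -0. ] w 1.003 -> offset [ 0.0003  0.082  -0.0012] yaw 0.003
```

View pics/top6.png

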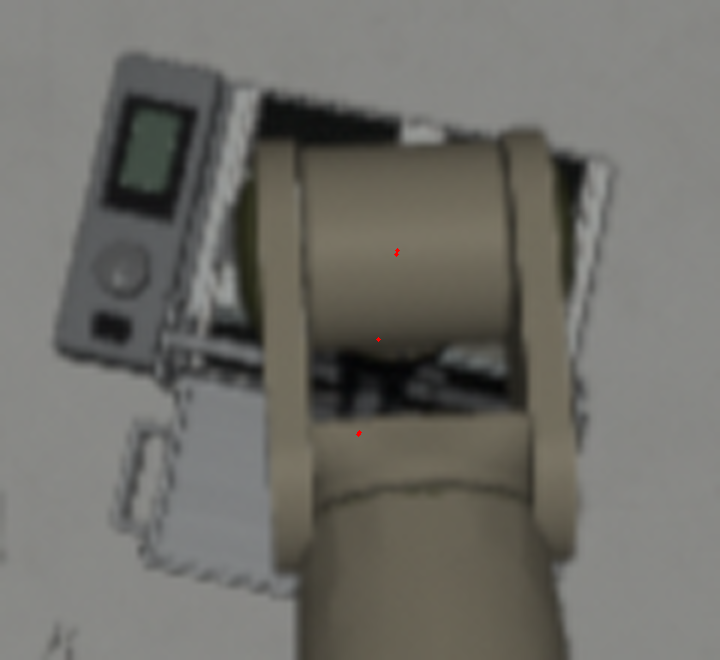

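View pics/side6.png

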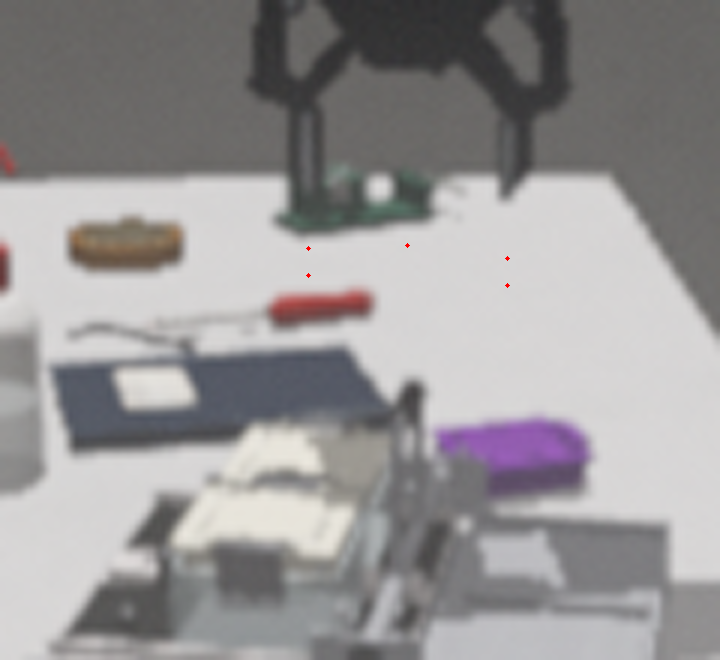

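Request:
jog_arm --targets '[{"offset": [-0.001,0.04,-0.001],"yaw": 0.003},{"offset": [-0.001,0.075,-0.001],"yaw": 0.003},{"offset": [-0.001,0.075,-0.001],"yaw": 0.003},{"offset": [-0.001,0.075,-0.001],"yaw": 0.003}]'

```text
time_s: 3.32
eef_pos: [544.8, 125.0, 145.7]
ee_rot: [-0.702, 0.702, -0.085, 0.084]
force: [0.8, -0.0, 0.4]
grip_width: 1.002
```

Run:
```python
from h import *
s,M,a=st(); p=s["eef_pos"]; go(frame(*SH)([-62,0,138])[0],SH[2])
for n,b,f in (("side",(210,130,310,220),8),):
    c=ctrl.capture(n)
    q=proj(c,[p,p+M@[48,4,0],p+M@[-48,4,0],p+M@[48,17,0],p+M@[-48,17,0]])
    crop(c,*b,f,n+"7.png",q)
```

```text
t 3.32 pos [544.8 125.  145.7] ang -0.24 F [ 0.8 -0.   0.4] w 1.002 -> offset [0.0015 0.0077 0.0029] yaw -0.0047
```

View pics/side7.png

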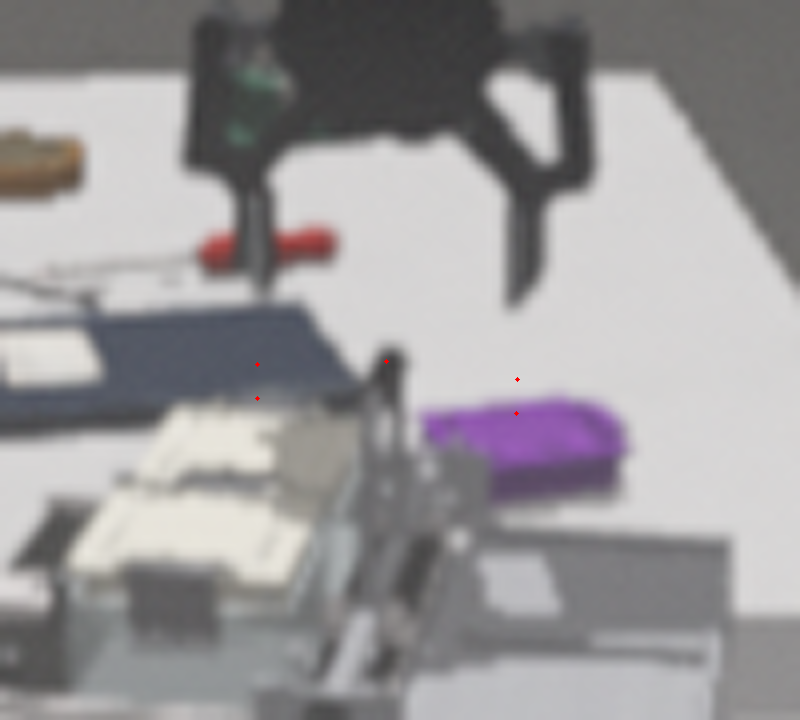

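Request:
jog_arm --targets '[{"offset": [0,0.01,0.003],"yaw": -0.004},{"offset": [0,0.02,0.003],"yaw": -0.004},{"offset": [0,0.02,0.003],"yaw": -0.004}]'

```text
time_s: 3.62
eef_pos: [546.2, 128.2, 126.4]
ee_rot: [-0.702, 0.702, -0.083, 0.083]
force: [0.7, 0.0, -0.5]
grip_width: 1.0
```

Run:
```python
from h import *
s,M,a=st(); p=s["eef_pos"]; go(frame(*SH)([-62,0,138])[0],SH[2])
for n,b,f in (("side",(210,130,310,220),8),):
    c=ctrl.capture(n)
    q=proj(c,[p,p+M@[48,4,0],p+M@[-48,4,0],p+M@[48,17,0],p+M@[-48,17,0]])
    crop(c,*b,f,n+"8.png",q)
```

```text
t 3.62 pos [546.2 128.2 126.4] ang -0.235 F [ 0.7  0.  -0.5] w 1.0 -> offset [ 0.0009 -0.0116 -0.0004] yaw -0.0004
```

View pics/side8.png

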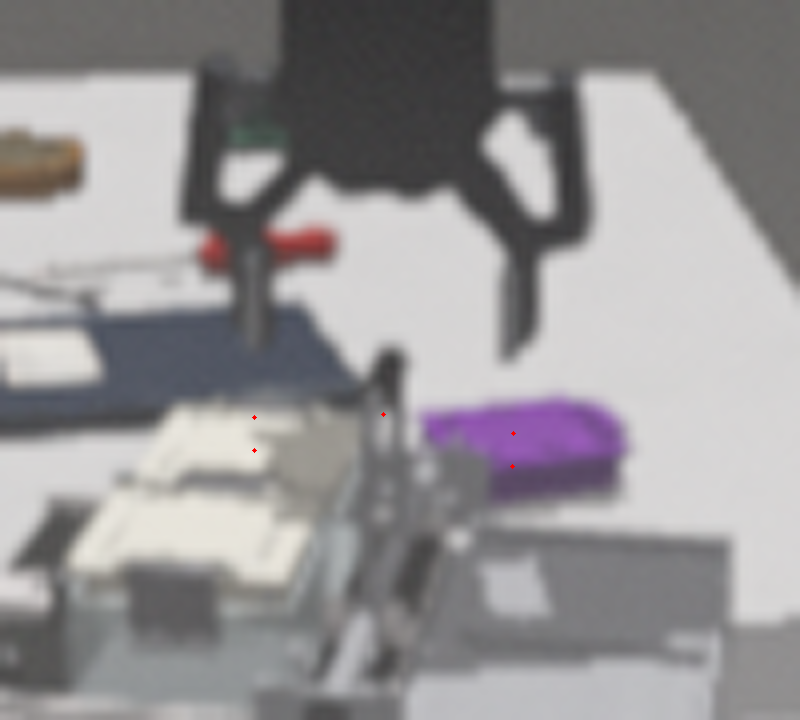

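Request:
jog_arm --targets '[{"offset": [-0.001,0.006,0],"yaw": 0},{"offset": [-0.001,0.012,0],"yaw": 0},{"offset": [-0.001,0.012,0],"yaw": 0}]'

```text
time_s: 3.92
eef_pos: [544.8, 128.4, 113.8]
ee_rot: [-0.702, 0.703, -0.083, 0.083]
force: [-0.2, -0.1, -0.1]
grip_width: 0.999
```

Request:
jog_arm --targets '[{"offset": [0,0,0],"yaw": 0},{"offset": [0,0,0],"yaw": 0},{"offset": [0,0,0],"yaw": 0}]' --fingers 0.03 --grip_force 30

```text
time_s: 4.17
eef_pos: [544.9, 128.4, 113.9]
ee_rot: [-0.702, 0.703, -0.083, 0.083]
force: [-0.0, 0.0, 0.5]
grip_width: 0.601
```

Run:
```python
from h import *
s,M,a=st(); p=s["eef_pos"]; go(frame(*SH)([-62,0,138])[0],SH[2])
for n,b,f in (("side",(210,130,310,220),8),):
    c=ctrl.capture(n)
    crop(c,*b,f,n+"9.png",proj(c,[p]))
```

```text
t 4.17 pos [544.9 128.4 113.9] ang -0.235 F [-0.   0.   0.5] w 0.601 -> offset [ 0.0022 -0.0241 -0.0004] yaw -0.0002
```

View pics/side9.png

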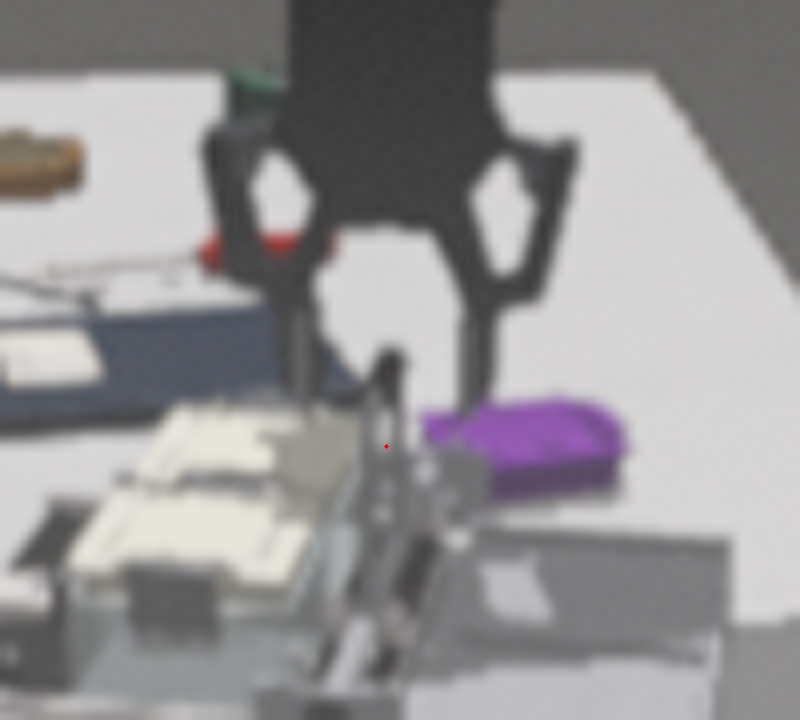

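Request:
jog_arm --targets '[{"offset": [0,0,0],"yaw": 0},{"offset": [0,0,0],"yaw": 0},{"offset": [0,0,0],"yaw": 0},{"offset": [0,0,0],"yaw": 0}]' --fingers 0.02

```text
time_s: 4.55
eef_pos: [544.9, 128.4, 114.0]
ee_rot: [-0.702, 0.702, -0.083, 0.083]
force: [0.1, -0.6, -0.6]
grip_width: 0.235
```

Request:
jog_arm --targets '[{"offset": [0,0,0],"yaw": 0},{"offset": [0,0,0],"yaw": 0},{"offset": [0,0,0],"yaw": 0}]' --fingers 0.0

```text
time_s: 4.8
eef_pos: [545.2, 128.4, 114.1]
ee_rot: [-0.702, 0.702, -0.083, 0.083]
force: [2.0, -0.6, 0.5]
grip_width: 0.154
```

Run:
```python
from h import *
s,M,a=st(); p=s["eef_pos"]; go(frame(*SH)([-62,0,138])[0],SH[2]); print(s["wrist_torque"])
for n,b,f in (("side",(210,130,310,220),8),):
    c=ctrl.capture(n)
    crop(c,*b,f,n+"10.png",proj(c,[p]))
```

```text
t 4.8 pos [545.2 128.4 114.1] ang -0.235 F [ 2.  -0.6  0.5] w 0.154 -> offset [ 0.002  -0.0239 -0.0004] yaw -0.0002
[-0.05287245 -0.24009997  0.03410248]
```

View pics/side10.png

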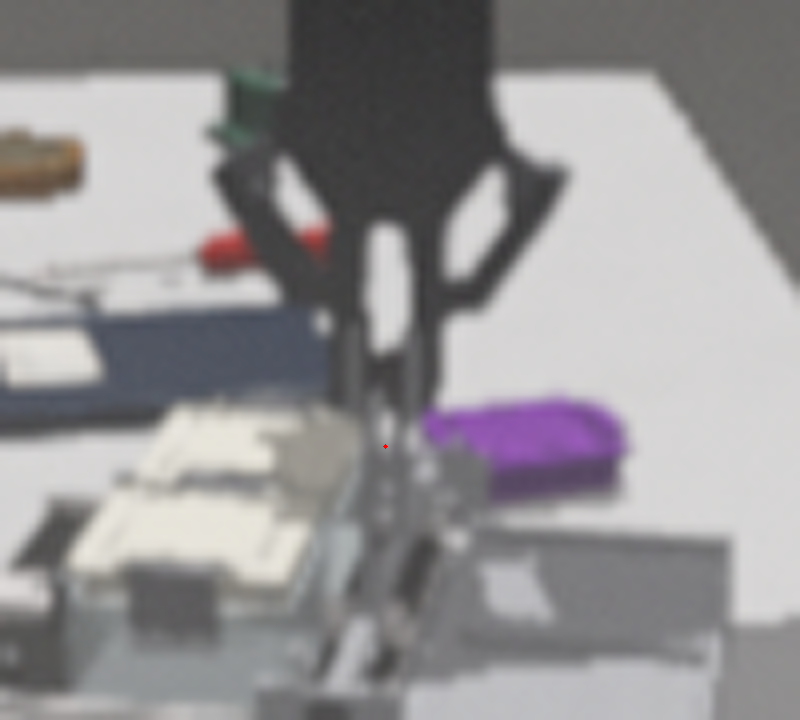

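Request:
jog_arm --targets '[{"offset": [0,0,0],"yaw": 0},{"offset": [0,-0.008,0],"yaw": 0},{"offset": [0,-0.018,0],"yaw": 0},{"offset": [0,-0.03,0],"yaw": 0},{"offset": [0,-0.045,0],"yaw": 0},{"offset": [0,-0.06,0],"yaw": 0},{"offset": [0,-0.08,0],"yaw": 0},{"offset": [0,-0.1,0],"yaw": 0},{"offset": [0,-0.1,0],"yaw": 0}]' --grip_force 50

```text
time_s: 5.6
eef_pos: [546.5, 128.6, 218.8]
ee_rot: [0.702, -0.702, 0.08, -0.085]
force: [0.3, -0.2, -1.1]
grip_width: 0.146
```

Run:
```python
from h import *
s,M,a=st(); p=s["eef_pos"]; go((458,-345,215),0); print(s["wrist_torque"])
for n,b,f in (("side",(190,90,320,240),5),("top",(215,140,335,250),6)):
    c=ctrl.capture(n)
    crop(c,*b,f,n+"11.png",proj(c,[p]))
```

```text
t 5.6 pos [546.5 128.6 218.8] ang -0.235 F [ 0.3 -0.2 -1.1] w 0.146 -> offset [ 0.0243  0.0034 -0.4812] yaw -0.2351
[ 0.00452552 -0.01403265  0.00301912]
```

View pics/side11.png

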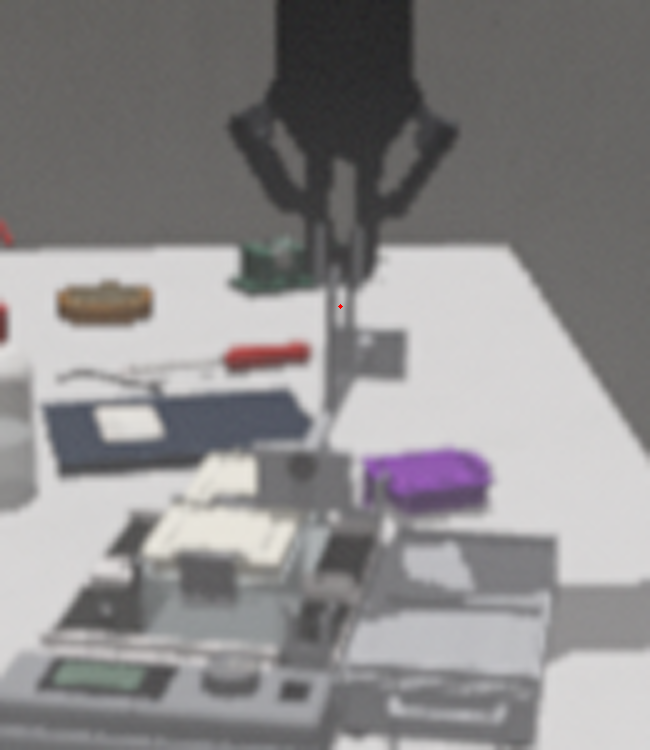

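View pics/top11.png

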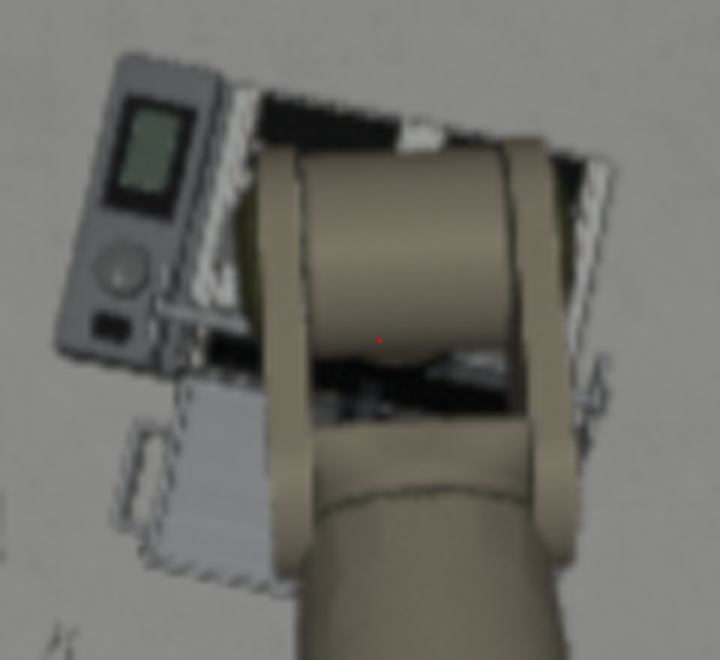

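Request:
jog_arm --targets '[{"offset": [0.005,0,-0.04],"yaw": -0.05},{"offset": [0.01,0,-0.08],"yaw": -0.1},{"offset": [0.015,0,-0.12],"yaw": -0.15},{"offset": [0.02,0,-0.16],"yaw": -0.2},{"offset": [0.024,0,-0.2],"yaw": -0.235},{"offset": [0.024,0,-0.24],"yaw": -0.235},{"offset": [0.024,0,-0.28],"yaw": -0.235},{"offset": [0.024,0,-0.32],"yaw": -0.235},{"offset": [0.024,0,-0.36],"yaw": -0.235},{"offset": [0.024,0,-0.4],"yaw": -0.235},{"offset": [0.024,0,-0.44],"yaw": -0.235},{"offset": [0.024,0,-0.481],"yaw": -0.235}]'

```text
time_s: 6.7
eef_pos: [455.1, -346.1, 213.3]
ee_rot: [0.708, -0.707, 0.0, 0.0]
force: [1.7, -0.1, -2.0]
grip_width: 0.153
```

Run:
```python
from h import *
s,M,a=st(); p=s["eef_pos"]; go((458,-345,95),0); print(s["wrist_torque"])
```

```text
t 6.7 pos [ 455.1 -346.1  213.3] ang -0.0 F [ 1.7 -0.1 -2. ] w 0.153 -> offset [0.003  0.1183 0.0009] yaw -0.0003
[ 0.02496761 -0.05316706  0.06298927]
```

Request:
jog_arm --targets '[{"offset": [0.003,0.02,0],"yaw": 0},{"offset": [0.003,0.05,0],"yaw": 0},{"offset": [0.003,0.08,0],"yaw": 0},{"offset": [0.003,0.105,0],"yaw": 0},{"offset": [0.003,0.118,0],"yaw": 0},{"offset": [0.003,0.118,0],"yaw": 0},{"offset": [0.003,0.118,0],"yaw": 0}]'

```text
time_s: 7.28
eef_pos: [457.5, -345.4, 94.3]
ee_rot: [0.708, -0.706, 0.001, 0.001]
force: [0.3, 0.6, -2.0]
grip_width: 0.146
```

Run:
```python
from h import *
s,M,a=st(); p=s["eef_pos"]; go((458,-345,82),0); print(s["wrist_torque"])
for n,b,f in (("side",(200,100,320,220),6),("top",(300,160,460,280),5)):
    c=ctrl.capture(n)
    crop(c,*b,f,n+"12.png",proj(c,[p]))
```

```text
t 7.28 pos [ 457.5 -345.4   94.3] ang -0.0 F [ 0.3  0.6 -2. ] w 0.146 -> offset [0.0005 0.0123 0.0004] yaw -0.0003
[ 0.00525151 -0.03359278 -0.01918924]
```

View pics/side12.png

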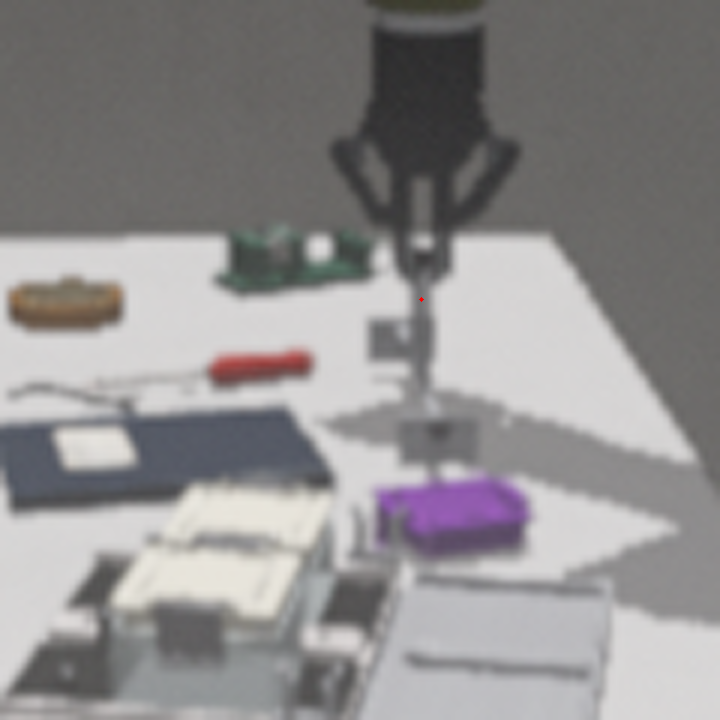

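View pics/top12.png

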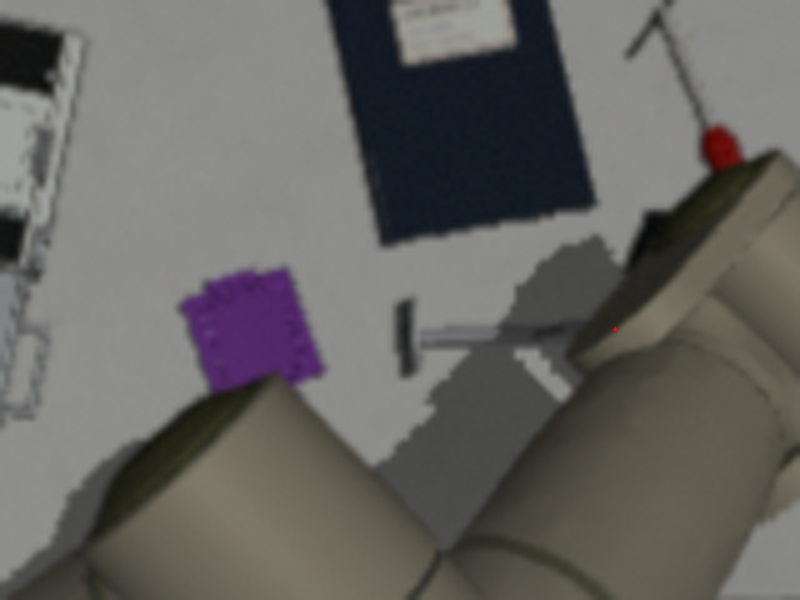

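Request:
jog_arm --targets '[{"offset": [0,0.005,0],"yaw": 0},{"offset": [0,0.009,0],"yaw": 0},{"offset": [0,0.012,0],"yaw": 0},{"offset": [0,0.012,0],"yaw": 0}]'

```text
time_s: 7.72
eef_pos: [458.0, -345.9, 83.5]
ee_rot: [0.708, -0.707, 0.0, 0.0]
force: [0.5, -0.2, -1.9]
grip_width: 0.152
```

Request:
jog_arm --targets '[{"offset": [0,0.0015,0],"yaw": 0},{"offset": [0,0.003,0],"yaw": 0},{"offset": [0,0.003,0],"yaw": 0}]'

```text
time_s: 7.97
eef_pos: [458.1, -346.0, 80.5]
ee_rot: [0.707, -0.707, 0.0, 0.0]
force: [0.5, 0.7, -2.2]
grip_width: 0.152
```

Request:
jog_arm --targets '[{"offset": [0,0.001,0],"yaw": 0},{"offset": [0,0.002,0],"yaw": 0},{"offset": [0,0.002,0],"yaw": 0}]'

```text
time_s: 8.22
eef_pos: [458.8, -346.1, 80.2]
ee_rot: [-0.707, 0.707, 0.001, 0.0]
force: [-0.0, 3.9, 11.0]
grip_width: 0.151
```

Request:
jog_arm --targets '[{"offset": [-0.0005,-0.0005,0],"yaw": 0},{"offset": [-0.0005,-0.0005,0],"yaw": 0}]'

```text
time_s: 8.38
eef_pos: [458.5, -346.2, 81.1]
ee_rot: [-0.707, 0.707, 0.001, 0.001]
force: [-0.2, 1.0, -1.2]
grip_width: 0.15
```

Request:
jog_arm --targets '[{"offset": [0,0,0],"yaw": 0},{"offset": [0,0,0],"yaw": 0},{"offset": [0,0,0],"yaw": 0},{"offset": [0,0,0],"yaw": 0}]' --fingers 0.05 --grip_force 20

```text
time_s: 8.72
eef_pos: [458.4, -346.3, 81.0]
ee_rot: [-0.707, 0.707, 0.001, 0.001]
force: [-0.2, -0.9, 0.0]
grip_width: 0.588
```

Run:
```python
from h import *
s,M,a=st(); p=s["eef_pos"]; go((458,-345,220),0); print(s["wrist_torque"])
for n,b,f in (("side",(220,120,300,200),8),):
    c=ctrl.capture(n)
    crop(c,*b,f,n+"13.png",proj(c,[p]))
```

```text
t 8.72 pos [ 458.4 -346.3   81. ] ang 0.0 F [-0.2 -0.9  0. ] w 0.588 -> offset [-0.0002 -0.139   0.0012] yaw 0.0001
[ 0.00509015 -0.02204669  0.02326529]
```

View pics/side13.png

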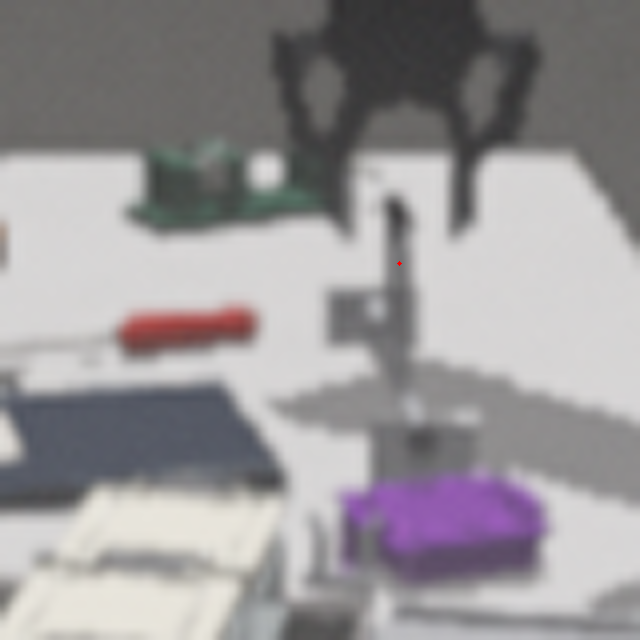

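Request:
jog_arm --targets '[{"offset": [0,-0.03,0],"yaw": 0},{"offset": [0,-0.07,0],"yaw": 0},{"offset": [0,-0.11,0],"yaw": 0},{"offset": [0,-0.15,0],"yaw": 0},{"offset": [0,-0.15,0],"yaw": 0}]'

```text
time_s: 9.18
eef_pos: [459.9, -348.0, 239.4]
ee_rot: [-0.703, 0.711, 0.004, 0.004]
force: [0.4, -0.5, 1.2]
grip_width: 0.585
```

```bash
cat > lids.py <<'E'
from h import *
def sq(xc,yc,h,z):
    p=[(xc-h,yc-h,z),(xc+h,yc-h,z),(xc+h,yc+h,z),(xc-h,yc+h,z)]
    return [(p[i],p[(i+1)%4]) for i in range(4)]
import h
h.wire=lambda: [((57,y+s,40),(57,y+s,60)) for y in(55,-55) for s in(-37,37)]
E
python3 - <<'E'
from lids import *
F=frame(*SH)
t=ctrl.capture("top"); s=ctrl.capture("side"); np.save("top1.npy",t,allow_pickle=True);np.save("side1.npy",s,allow_pickle=True)
ex=sq(0,55,39,98)+sq(0,-55,39,90)
overlay(t,F,(225,140,325,230),8,"top14.png",ex)
overlay(s,F,(190,160,300,240),7,"side14.png",ex)
E
```

```text
(no output)
```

View pics/top14.png

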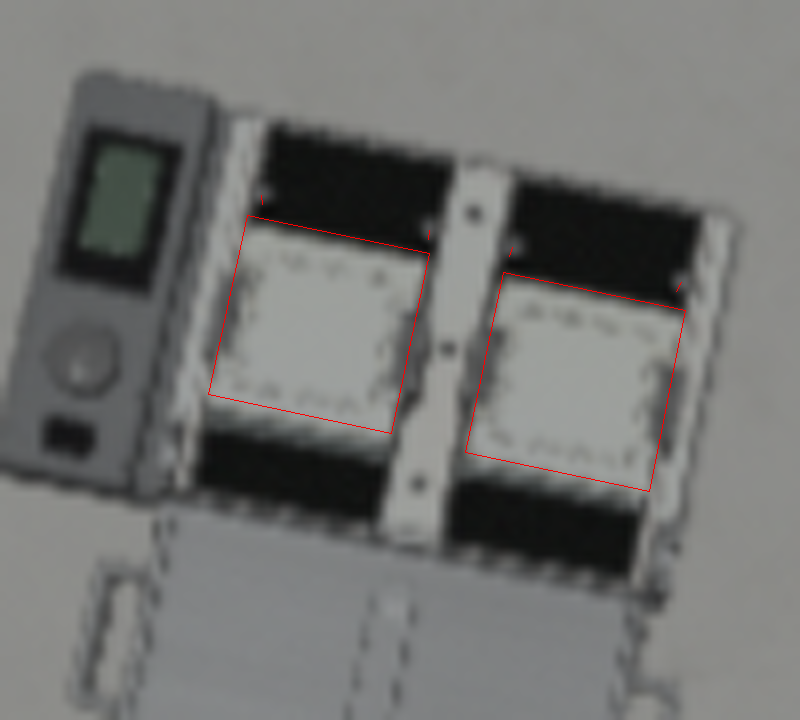

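View pics/side14.png

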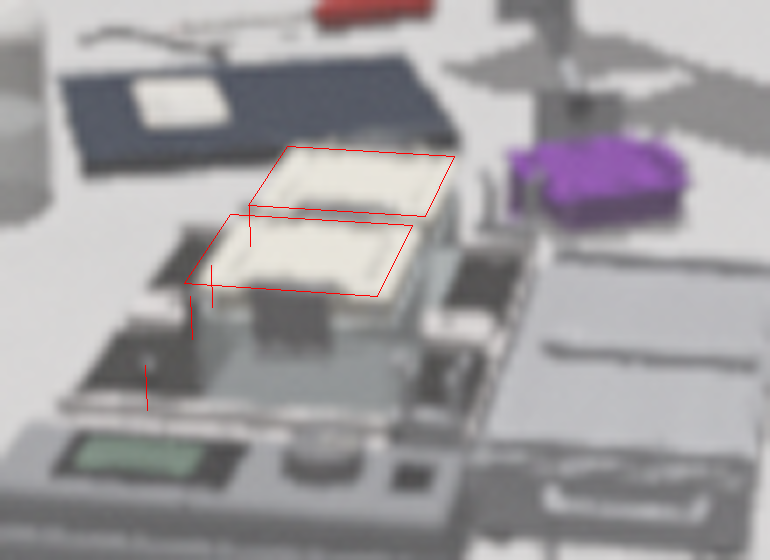

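Run:
```python
from lids import *
F=frame(*SH)
go(F([66,-55,200])[0],SH[2]+np.pi/2)
```

```text
t 9.28 pos [ 458.5 -346.4  232.3] ang 0.0 F [ 0.3  0.3 -1. ] w 0.585 -> offset [0.2001 0.0318 0.3908] yaw -1.3356
```

Request:
jog_arm --targets '[{"offset": [0.018,0,0.034],"yaw": -0.11},{"offset": [0.036,0,0.07],"yaw": -0.22},{"offset": [0.054,0,0.105],"yaw": -0.33},{"offset": [0.072,0,0.14],"yaw": -0.45},{"offset": [0.09,0,0.176],"yaw": -0.57},{"offset": [0.108,0.005,0.21],"yaw": -0.69},{"offset": [0.126,0.01,0.246],"yaw": -0.81},{"offset": [0.144,0.015,0.28],"yaw": -0.93},{"offset": [0.162,0.02,0.316],"yaw": -1.05},{"offset": [0.18,0.025,0.352],"yaw": -1.17},{"offset": [0.2,0.032,0.391],"yaw": -1.29},{"offset": [0.2,0.032,0.391],"yaw": -1.336}]' --fingers 0.014

```text
time_s: 10.28
eef_pos: [658.9, 50.7, 195.7]
ee_rot: [0.553, -0.552, -0.441, 0.442]
force: [-1.0, -0.6, 0.1]
grip_width: 0.164
```

Run:
```python
from lids import *
F=frame(*SH)
go(F([66,-55,110])[0],SH[2]+np.pi/2)
```

```text
t 10.28 pos [658.9  50.7 195.7] ang 1.348 F [-1.  -0.6  0.1] w 0.164 -> offset [-0.0063  0.0857 -0.0013] yaw 0.012
```

Request:
jog_arm --targets '[{"offset": [-0.006,0.02,-0.001],"yaw": 0.012},{"offset": [-0.006,0.05,-0.001],"yaw": 0.012},{"offset": [-0.006,0.085,-0.001],"yaw": 0.012},{"offset": [-0.006,0.085,-0.001],"yaw": 0.012},{"offset": [-0.006,0.085,-0.001],"yaw": 0.012}]'

```text
time_s: 10.7
eef_pos: [657.3, 44.6, 108.6]
ee_rot: [0.556, -0.554, -0.436, 0.44]
force: [1.0, -0.4, 0.8]
grip_width: 0.163
```

Run:
```python
from lids import *
F=frame(*SH)
s,M,a=st();p=s["eef_pos"]
go(F([66,-55,60])[0],SH[2]+np.pi/2)
c=ctrl.capture("side"); crop(c,190,130,300,230,7,"side15.png",proj(c,[p,p-[0,0,17],p+[0,0,8],p+[0,0,56]]))
c=ctrl.capture("top"); crop(c,225,130,325,230,7,"top15.png",proj(c,[p]))
```

```text
t 10.7 pos [657.3  44.6 108.6] ang 1.336 F [ 1.  -0.4  0.8] w 0.163 -> offset [ 0.      0.0486 -0.0018] yaw -0.0001
```

View pics/side15.png

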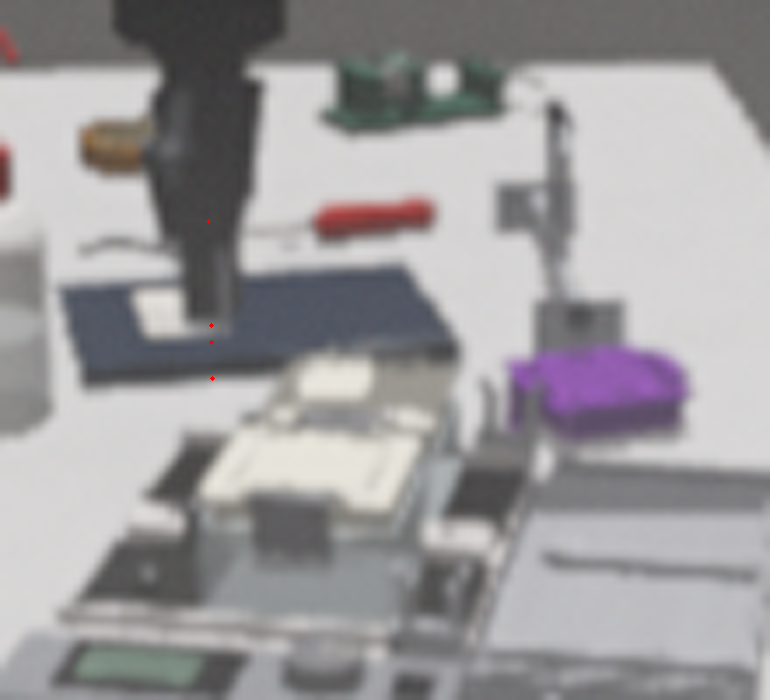

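View pics/top15.png

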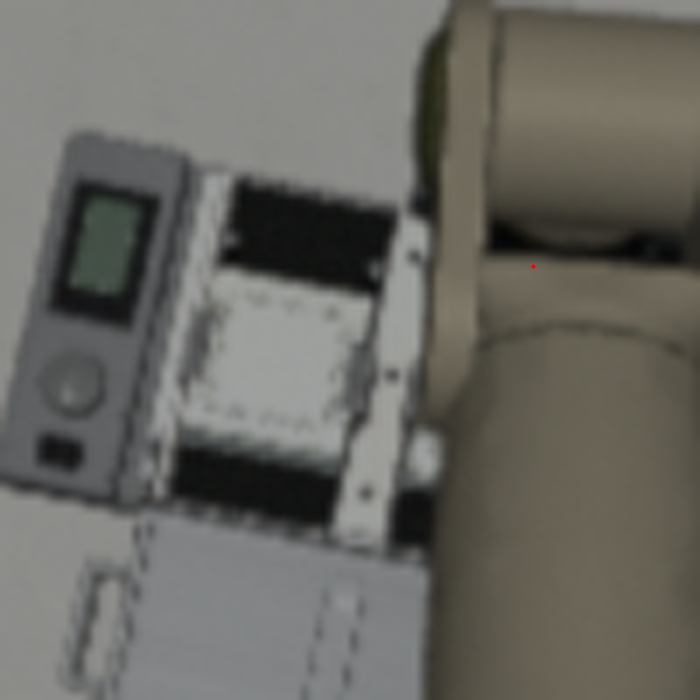

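Request:
jog_arm --targets '[{"offset": [0,0.02,-0.001],"yaw": 0},{"offset": [0,0.035,-0.001],"yaw": 0},{"offset": [0,0.045,-0.001],"yaw": 0},{"offset": [0,0.045,-0.001],"yaw": 0},{"offset": [0,0.045,-0.001],"yaw": 0}]'

```text
time_s: 11.22
eef_pos: [660.7, 44.1, 68.6]
ee_rot: [-0.554, 0.556, 0.438, -0.437]
force: [-0.4, 0.3, 0.1]
grip_width: 0.163
```

Run:
```python
from lids import *
F=frame(*SH)
s,M,a=st();p=s["eef_pos"]
go(F([66,-55,46])[0],SH[2]+np.pi/2)
c=ctrl.capture("side"); crop(c,190,130,300,230,7,"side16.png",proj(c,[p,p-[0,0,17],p+[0,0,8],p+[0,0,56]]))
```

```text
t 11.22 pos [660.7  44.1  68.6] ang 1.336 F [-0.4  0.3  0.1] w 0.163 -> offset [-0.0003  0.0226  0.0021] yaw -0.0001
```

View pics/side16.png

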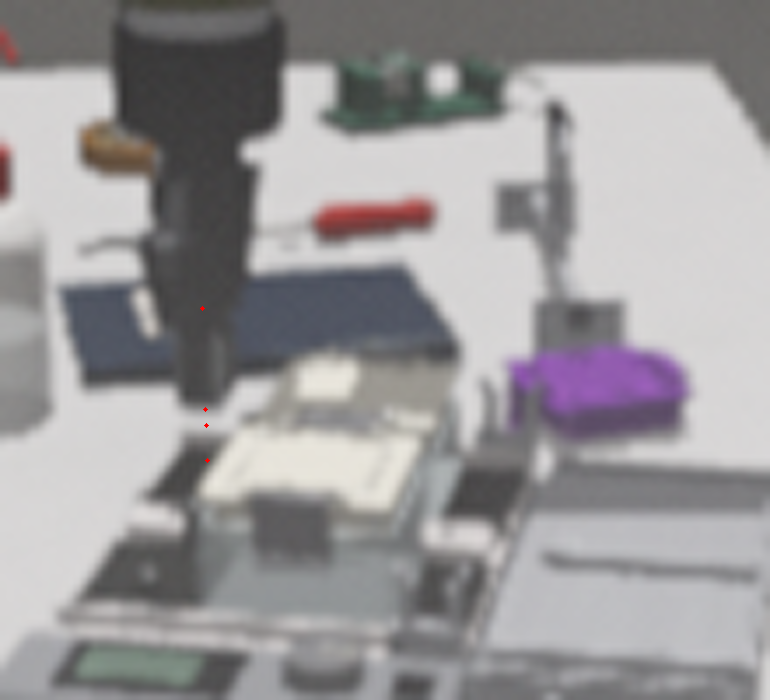

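Request:
jog_arm --targets '[{"offset": [0,0.008,0.002],"yaw": 0},{"offset": [0,0.014,0.002],"yaw": 0},{"offset": [0,0.014,0.002],"yaw": 0}]'

```text
time_s: 11.52
eef_pos: [658.5, 44.6, 54.0]
ee_rot: [-0.554, 0.556, 0.438, -0.438]
force: [-0.6, 0.4, -0.0]
grip_width: 0.16
```

Request:
jog_arm --targets '[{"offset": [0,0,0],"yaw": 0}]'

```text
time_s: 11.6
eef_pos: [658.4, 44.6, 53.9]
ee_rot: [-0.555, 0.556, 0.438, -0.438]
force: [0.3, -0.1, -0.4]
grip_width: 0.158
```

Request:
jog_arm --targets '[{"offset": [0,0.004,0],"yaw": 0},{"offset": [0,0.008,0],"yaw": 0},{"offset": [0,0.008,0],"yaw": 0}]'

```text
time_s: 11.85
eef_pos: [657.9, 44.6, 44.8]
ee_rot: [-0.555, 0.555, 0.438, -0.438]
force: [0.6, -0.5, -1.0]
grip_width: 0.164
```

Run:
```python
from lids import *
F=frame(*SH)
s,M,a=st();p=s["eef_pos"]
go(F([51,-55,46])[0],SH[2]+np.pi/2)
c=ctrl.capture("side"); crop(c,190,130,300,230,7,"side17.png",proj(c,[p+[0,0,8]]))
```

```text
t 11.85 pos [657.9  44.6  44.8] ang 1.336 F [ 0.6 -0.5 -1. ] w 0.164 -> offset [-0.0002 -0.0012  0.0142] yaw -0.0001
```

View pics/side17.png

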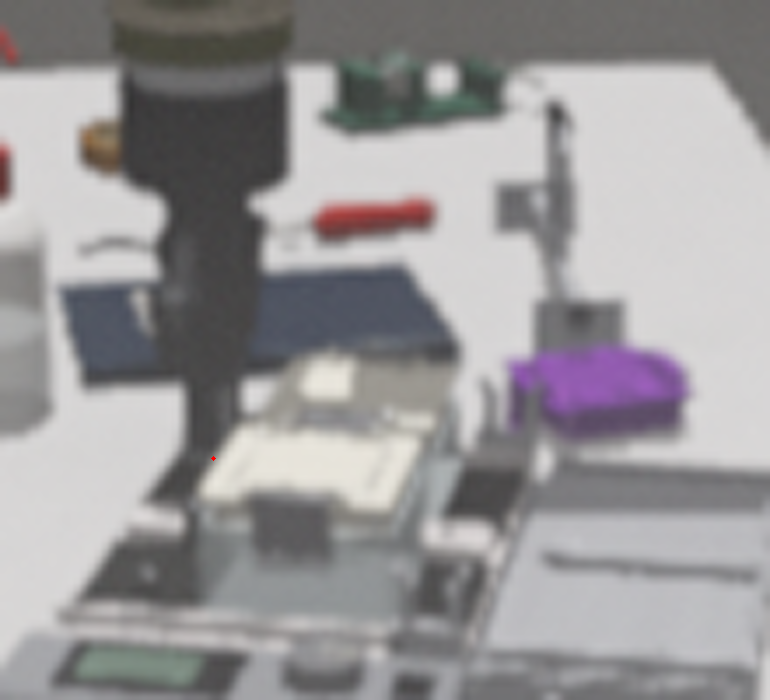

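Request:
jog_arm --targets '[{"offset": [0,0,0.004],"yaw": 0},{"offset": [0,0,0.008],"yaw": 0},{"offset": [0,0,0.012],"yaw": 0},{"offset": [0,0,0.016],"yaw": 0}]'

```text
time_s: 12.23
eef_pos: [642.1, 48.5, 45.4]
ee_rot: [-0.555, 0.556, 0.438, -0.438]
force: [0.6, 0.5, -0.5]
grip_width: 0.165
```

Request:
jog_arm --targets '[{"offset": [0,0,0.003],"yaw": 0},{"offset": [0,0,0.006],"yaw": 0},{"offset": [0,0,0.009],"yaw": 0},{"offset": [0,0,0.012],"yaw": 0}]'

```text
time_s: 12.57
eef_pos: [630.3, 51.3, 45.5]
ee_rot: [-0.555, 0.556, 0.438, -0.438]
force: [1.8, -0.4, 0.3]
grip_width: 0.164
```

Run:
```python
from lids import *
F=frame(*SH)
s,M,a=st();p=s["eef_pos"]
go(F([-70,-55,46])[0],SH[2]+np.pi/2)
c=ctrl.capture("side"); crop(c,190,130,300,230,7,"side18.png",proj(c,[p+[0,0,8]]))
```

```text
t 12.57 pos [630.3  51.3  45.5] ang 1.336 F [ 1.8 -0.4  0.3] w 0.164 -> offset [-0.0003 -0.0006  0.1068] yaw -0.0
```

View pics/side18.png

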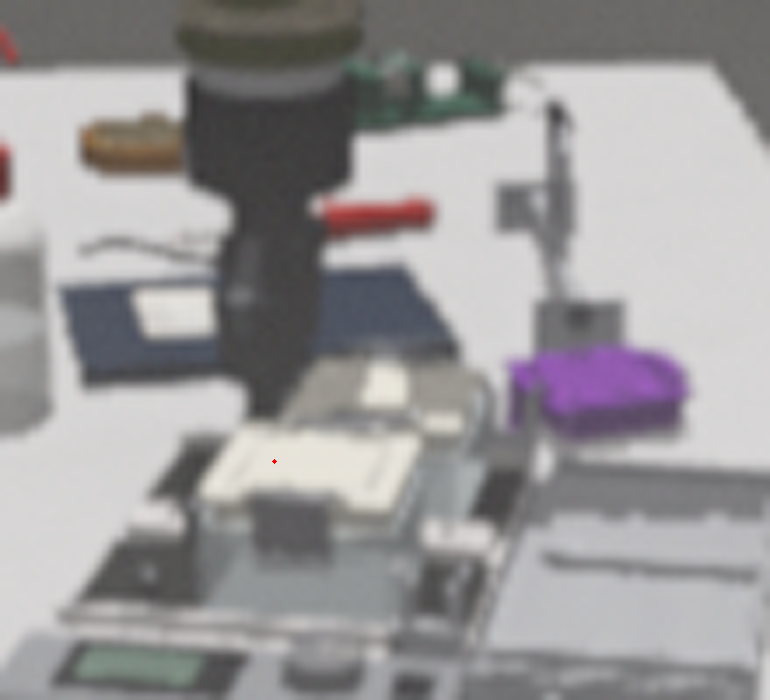

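Request:
jog_arm --targets '[{"offset": [0,0,0.006],"yaw": 0},{"offset": [0,0,0.013],"yaw": 0},{"offset": [0,0,0.02],"yaw": 0},{"offset": [0,0,0.027],"yaw": 0},{"offset": [0,0,0.034],"yaw": 0},{"offset": [0,0,0.041],"yaw": 0},{"offset": [0,0,0.048],"yaw": 0},{"offset": [0,0,0.055],"yaw": 0},{"offset": [0,0,0.062],"yaw": 0},{"offset": [0,0,0.069],"yaw": 0},{"offset": [0,0,0.076],"yaw": 0},{"offset": [0,0,0.083],"yaw": 0}]'

```text
time_s: 13.62
eef_pos: [548.7, 70.9, 45.6]
ee_rot: [-0.555, 0.556, 0.438, -0.438]
force: [3.1, -0.7, 2.1]
grip_width: 0.162
```

Run:
```python
from lids import *
F=frame(*SH)
s,M,a=st();p=s["eef_pos"]
go(F([-82,-55,46])[0],SH[2]+np.pi/2)
c=ctrl.capture("side"); crop(c,190,130,300,230,7,"side19.png",proj(c,[p+[0,0,8]]))
c=ctrl.capture("top"); crop(c,225,150,325,250,7,"top19.png",proj(c,[p]))
```

```text
t 13.62 pos [548.7  70.9  45.6] ang 1.336 F [ 3.1 -0.7  2.1] w 0.162 -> offset [-0.0003 -0.0004  0.0348] yaw 0.0001
```

View pics/side19.png

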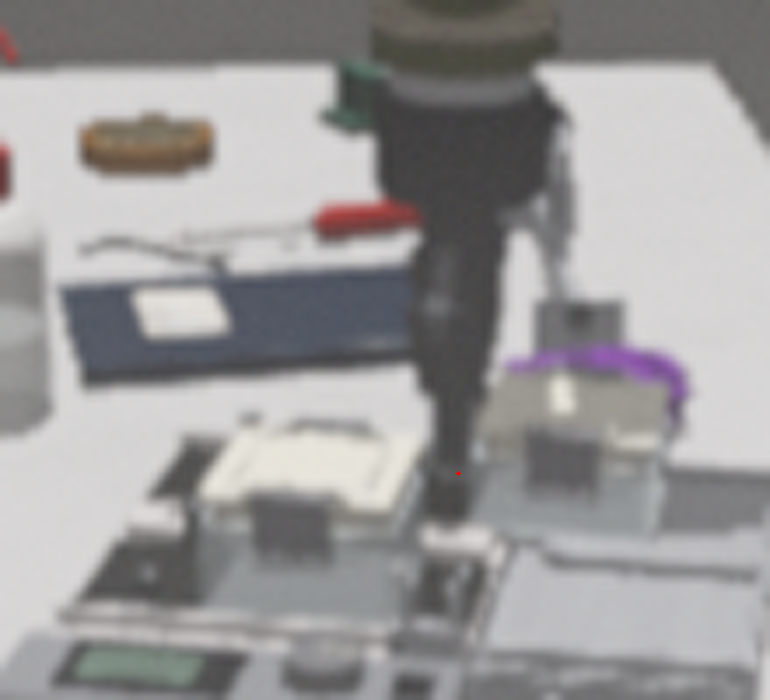

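View pics/top19.png

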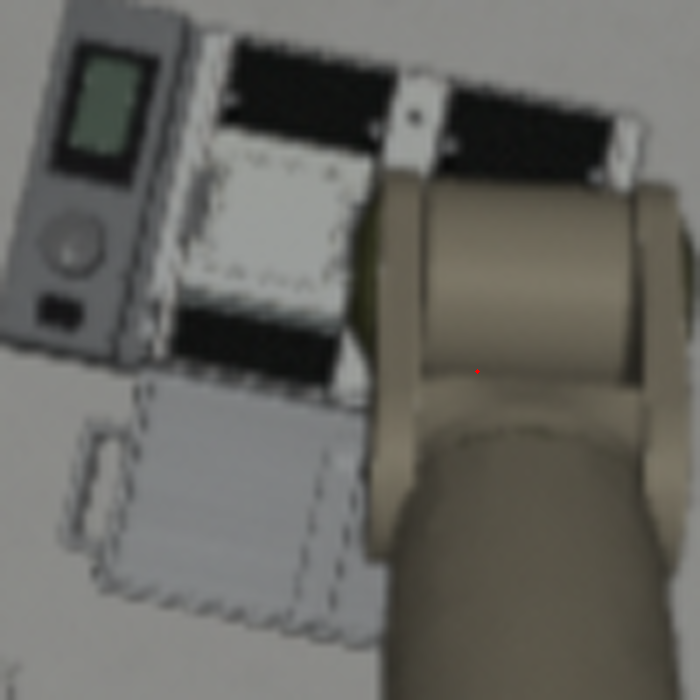

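Request:
jog_arm --targets '[{"offset": [0,0,0.006],"yaw": 0},{"offset": [0,0,0.012],"yaw": 0},{"offset": [0,0,0.018],"yaw": 0},{"offset": [0,0,0.023],"yaw": 0},{"offset": [0,0,0.028],"yaw": 0},{"offset": [0,0,0.032],"yaw": 0},{"offset": [0,0,0.034],"yaw": 0},{"offset": [0,0,0.034],"yaw": 0}]'

```text
time_s: 14.38
eef_pos: [514.0, 79.3, 45.2]
ee_rot: [0.555, -0.555, -0.437, 0.439]
force: [-0.6, 0.2, -0.1]
grip_width: 0.17
```

Request:
jog_arm --targets '[{"offset": [0,0,-0.006],"yaw": 0},{"offset": [0,0,-0.012],"yaw": 0},{"offset": [0,0,-0.012],"yaw": 0}]'

```text
time_s: 14.63
eef_pos: [527.1, 76.0, 45.4]
ee_rot: [0.555, -0.555, -0.437, 0.438]
force: [0.2, -0.2, -0.9]
grip_width: 0.16
```

Run:
```python
from lids import *
F=frame(*SH)
go(F([66,55,170])[0],SH[2]+np.pi/2)
c=ctrl.capture("side"); crop(c,190,130,300,230,7,"side20.png")
```

```text
t 14.63 pos [527.1  76.   45.4] ang 1.336 F [ 0.2 -0.2 -0.9] w 0.16 -> offset [ 0.1096 -0.1249 -0.1353] yaw 0.0001
```

View pics/side20.png

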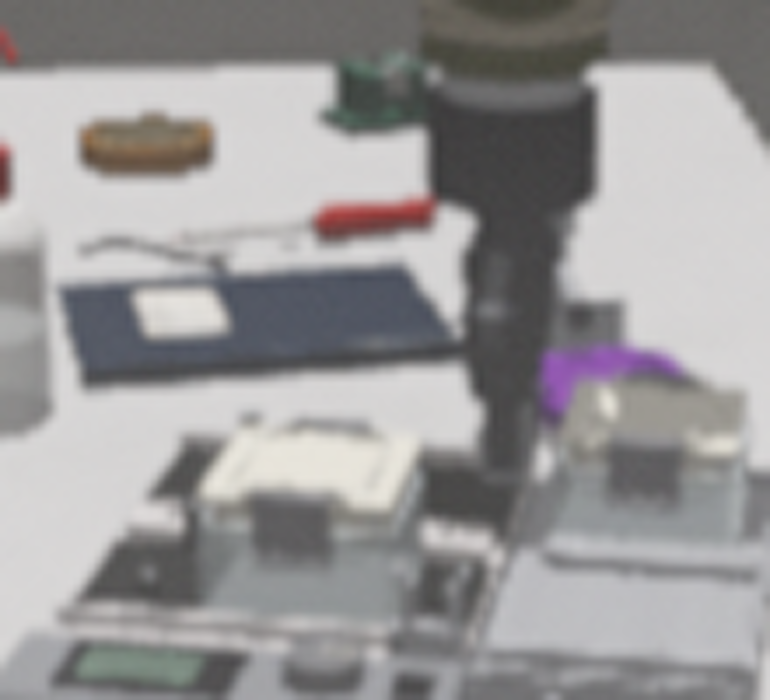

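Request:
jog_arm --targets '[{"offset": [0,-0.03,-0.002],"yaw": 0},{"offset": [0,-0.065,-0.004],"yaw": 0},{"offset": [0,-0.1,-0.006],"yaw": 0},{"offset": [0.02,-0.125,-0.03],"yaw": 0},{"offset": [0.05,-0.125,-0.06],"yaw": 0},{"offset": [0.08,-0.125,-0.095],"yaw": 0},{"offset": [0.1096,-0.125,-0.1353],"yaw": 0},{"offset": [0.1096,-0.125,-0.1353],"yaw": 0},{"offset": [0.1096,-0.125,-0.1353],"yaw": 0}]'

```text
time_s: 15.43
eef_pos: [685.3, 152.6, 167.6]
ee_rot: [0.555, -0.554, -0.437, 0.439]
force: [-0.1, -0.2, -0.1]
grip_width: 0.162
```

Run:
```python
from lids import *
F=frame(*SH)
go(F([66,55,60])[0],SH[2]+np.pi/2)
c=ctrl.capture("top"); crop(c,225,150,325,250,7,"top21.png")
c=ctrl.capture("side"); crop(c,190,130,300,230,7,"side21.png")
```

```text
t 15.43 pos [685.3 152.6 167.6] ang 1.337 F [-0.1 -0.2 -0.1] w 0.162 -> offset [-0.0015  0.1076  0.0003] yaw 0.0014
```

View pics/top21.png

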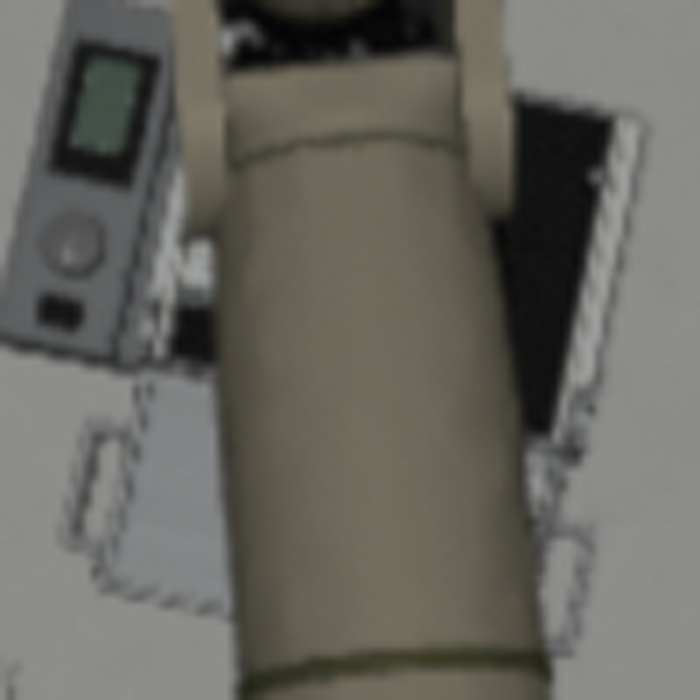

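View pics/side21.png

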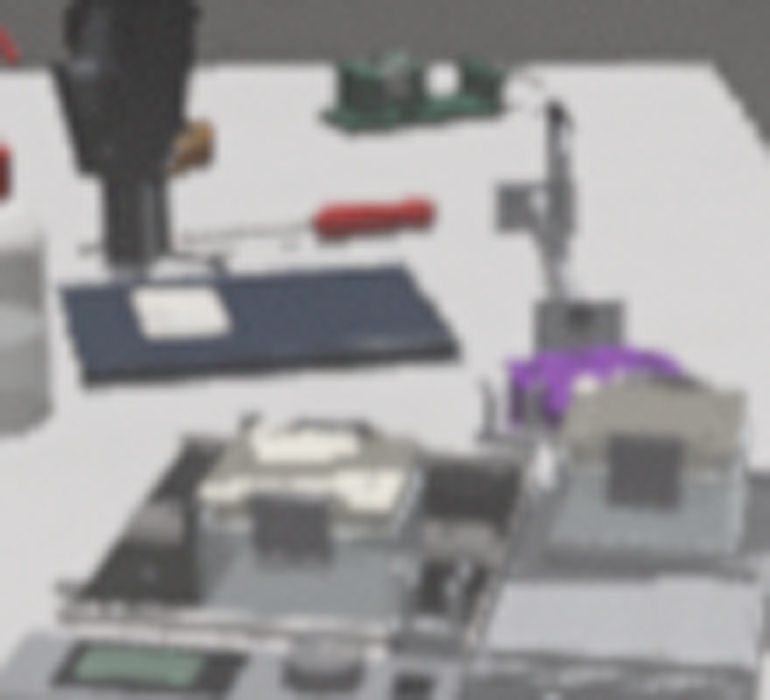

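Request:
jog_arm --targets '[{"offset": [-0.0015,0.03,0],"yaw": 0},{"offset": [-0.0015,0.06,0],"yaw": 0},{"offset": [-0.0015,0.09,0],"yaw": 0},{"offset": [-0.0015,0.107,0],"yaw": 0},{"offset": [-0.0015,0.107,0],"yaw": 0},{"offset": [-0.0015,0.107,0],"yaw": 0}]'

```text
time_s: 16.03
eef_pos: [682.3, 149.5, 62.5]
ee_rot: [0.556, -0.555, -0.437, 0.439]
force: [0.5, 0.1, 0.9]
grip_width: 0.164
```

Run:
```python
from lids import *
F=frame(*SH)
go(F([66,55,45])[0],SH[2]+np.pi/2)
p=ctrl.sense()["eef_pos"]
c=ctrl.capture("side"); crop(c,190,130,300,230,7,"side22.png",proj(c,[p+[0,0,8]]))
```

```text
t 16.03 pos [682.3 149.5  62.5] ang 1.336 F [0.5 0.1 0.9] w 0.164 -> offset [ 0.0022  0.0175 -0.0016] yaw 0.0
```

View pics/side22.png

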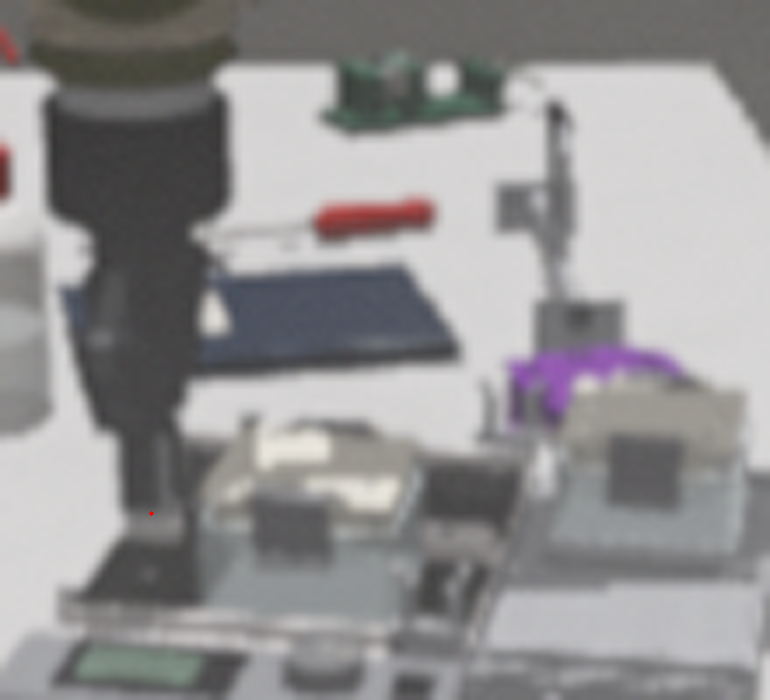

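Request:
jog_arm --targets '[{"offset": [0.002,0.006,-0.0015],"yaw": 0},{"offset": [0.002,0.012,-0.0015],"yaw": 0},{"offset": [0.002,0.017,-0.0015],"yaw": 0},{"offset": [0.002,0.017,-0.0015],"yaw": 0}]'

```text
time_s: 16.42
eef_pos: [684.5, 151.2, 45.7]
ee_rot: [0.556, -0.555, -0.437, 0.439]
force: [-0.1, 1.0, 0.0]
grip_width: 0.163
```

Request:
jog_arm --targets '[{"offset": [0,0,0.004],"yaw": 0},{"offset": [0,0,0.008],"yaw": 0},{"offset": [0,0,0.011],"yaw": 0},{"offset": [0,0,0.014],"yaw": 0},{"offset": [0,0,0.018],"yaw": 0},{"offset": [0,0,0.022],"yaw": 0},{"offset": [0,0,0.026],"yaw": 0},{"offset": [0,0,0.03],"yaw": 0}]'

```text
time_s: 17.08
eef_pos: [655.2, 158.2, 46.0]
ee_rot: [0.555, -0.555, -0.437, 0.439]
force: [1.7, 0.4, 0.1]
grip_width: 0.165
```

Run:
```python
from lids import *
F=frame(*SH)
go(F([-83,55,45])[0],SH[2]+np.pi/2)
c=ctrl.capture("side"); crop(c,190,130,300,230,7,"side23.png")
```

```text
t 17.08 pos [655.2 158.2  46. ] ang 1.336 F [1.7 0.4 0.1] w 0.165 -> offset [0.     0.0012 0.1191] yaw 0.0001
```

View pics/side23.png

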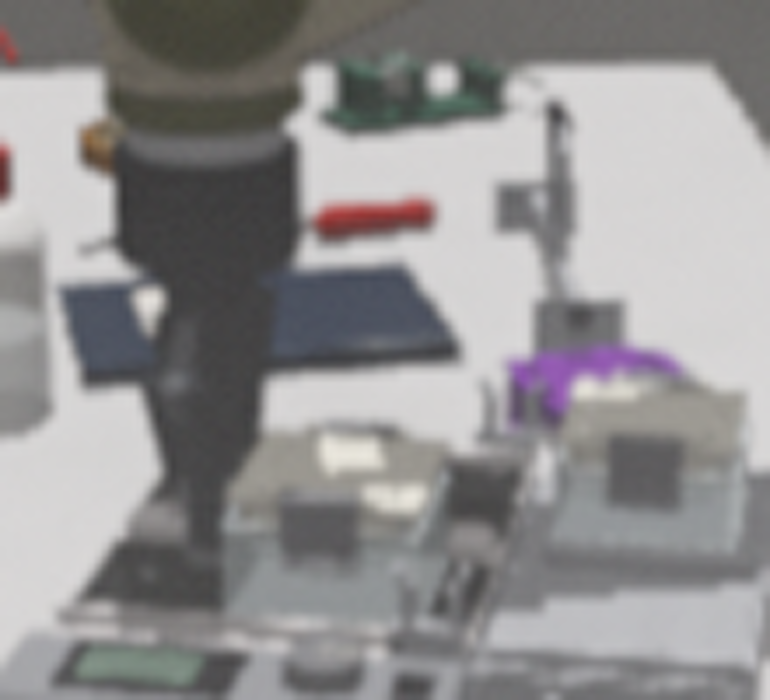

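Request:
jog_arm --targets '[{"offset": [0,0,0.006],"yaw": 0},{"offset": [0,0,0.013],"yaw": 0},{"offset": [0,0,0.02],"yaw": 0},{"offset": [0,0,0.027],"yaw": 0},{"offset": [0,0,0.034],"yaw": 0},{"offset": [0,0,0.041],"yaw": 0},{"offset": [0,0,0.048],"yaw": 0},{"offset": [0,0,0.055],"yaw": 0},{"offset": [0,0,0.062],"yaw": 0},{"offset": [0,0,0.069],"yaw": 0},{"offset": [0,0,0.076],"yaw": 0},{"offset": [0,0,0.083],"yaw": 0}]'

```text
time_s: 18.13
eef_pos: [573.5, 177.8, 46.5]
ee_rot: [0.555, -0.555, -0.437, 0.439]
force: [3.2, -0.1, 2.0]
grip_width: 0.161
```

Run:
```python
from lids import *
F=frame(*SH)
go(F([-83,55,45])[0],SH[2]+np.pi/2)
c=ctrl.capture("side"); crop(c,190,130,300,230,7,"side24.png")
```

```text
t 18.13 pos [573.5 177.8  46.5] ang 1.336 F [ 3.2 -0.1  2. ] w 0.161 -> offset [-0.0001  0.0016  0.035 ] yaw 0.0004
```

View pics/side24.png

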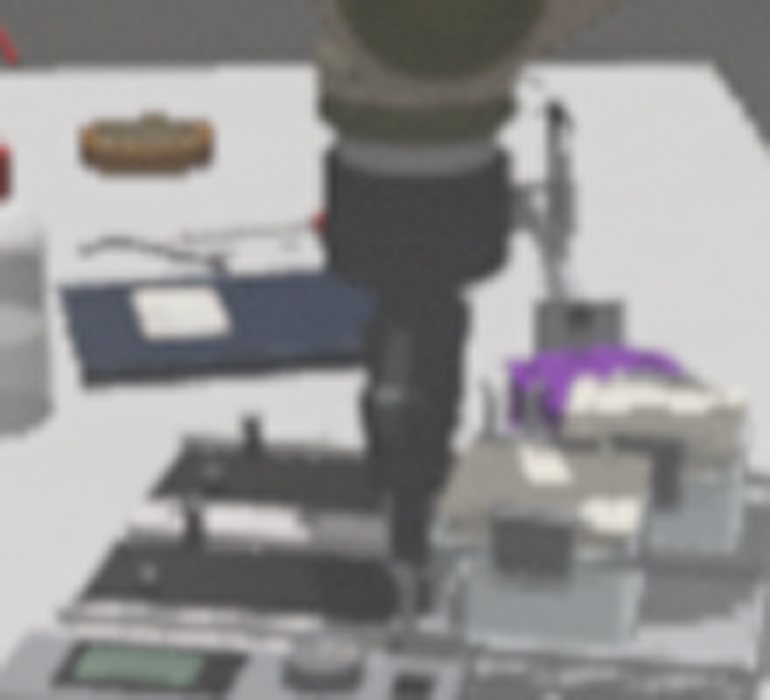

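Request:
jog_arm --targets '[{"offset": [0,0,0.006],"yaw": 0},{"offset": [0,0,0.012],"yaw": 0},{"offset": [0,0,0.018],"yaw": 0},{"offset": [0,0,0.023],"yaw": 0},{"offset": [0,0,0.028],"yaw": 0},{"offset": [0,0,0.032],"yaw": 0},{"offset": [0,0,0.0345],"yaw": 0},{"offset": [0,0,0.0345],"yaw": 0}]'

```text
time_s: 18.85
eef_pos: [537.9, 186.5, 46.4]
ee_rot: [0.556, -0.554, -0.437, 0.44]
force: [1.1, -0.4, 0.2]
grip_width: 0.164
```

Request:
jog_arm --targets '[{"offset": [0,0,-0.006],"yaw": 0},{"offset": [0,0,-0.012],"yaw": 0},{"offset": [0,0,-0.012],"yaw": 0}]'

```text
time_s: 19.1
eef_pos: [550.9, 183.3, 46.3]
ee_rot: [0.556, -0.554, -0.437, 0.439]
force: [-0.1, 0.1, -0.5]
grip_width: 0.165
```

Request:
jog_arm --targets '[{"offset": [0,-0.03,-0.002],"yaw": 0},{"offset": [0,-0.065,-0.004],"yaw": 0},{"offset": [0,-0.1,-0.006],"yaw": 0},{"offset": [0,-0.125,-0.03],"yaw": 0},{"offset": [0,-0.14,-0.07],"yaw": 0},{"offset": [0,-0.15,-0.11],"yaw": 0},{"offset": [0.03,-0.15,-0.13],"yaw": 0},{"offset": [0.07,-0.15,-0.13],"yaw": 0},{"offset": [0.11,-0.15,-0.13],"yaw": 0},{"offset": [0.11,-0.15,-0.13],"yaw": 0}]'

```text
time_s: 19.93
eef_pos: [703.4, 266.6, 192.9]
ee_rot: [0.555, -0.552, -0.438, 0.441]
force: [-0.5, 0.3, -0.7]
grip_width: 0.162
```

Run:
```python
from lids import *
F=frame(*SH)
go(F([-134,55,150])[0],SH[2]+np.pi/2)
t=ctrl.capture("top"); s=ctrl.capture("side")
ex=sq(-134,55,39,96)+sq(-134,-55,39,88)
overlay(t,F,(225,150,325,250),7,"top25.png",ex); overlay(s,F,(220,150,320,240),8,"side25.png",ex)
crop(t,225,150,325,250,7,"top25r.png")
```

```text
t 19.93 pos [703.4 266.6 192.9] ang 1.342 F [-0.5  0.3 -0.7] w 0.162 -> offset [-0.1155  0.0441  0.1922] yaw 0.006
```

View pics/top25.png

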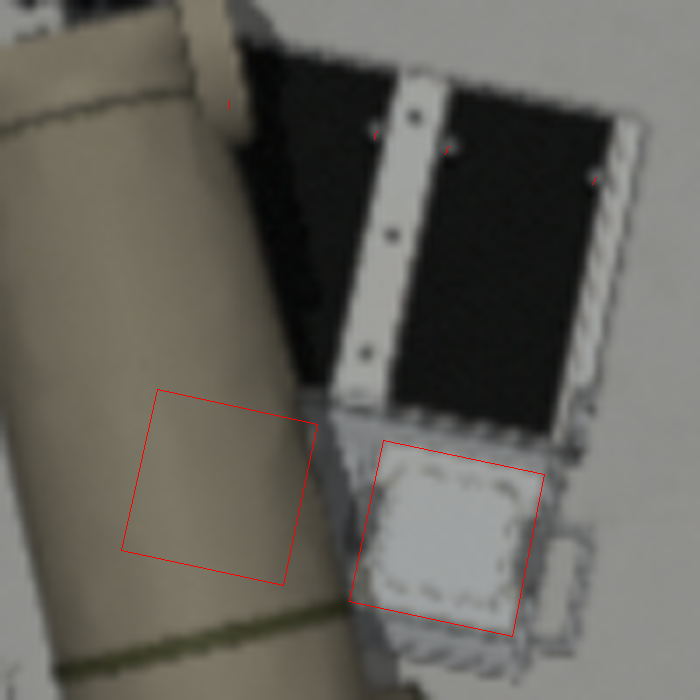

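View pics/side25.png

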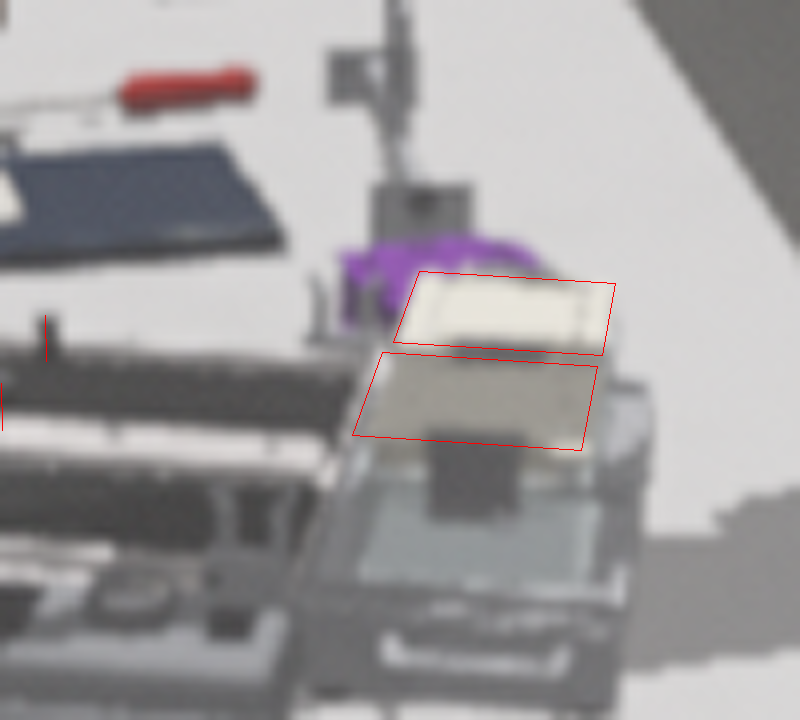

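Request:
jog_arm --targets '[{"offset": [-0.02,0.0,0.035],"yaw": 0.006},{"offset": [-0.045,0.0,0.07],"yaw": 0.006},{"offset": [-0.065,0.0,0.105],"yaw": 0.006},{"offset": [-0.09,0.02,0.14],"yaw": 0.006},{"offset": [-0.1155,0.04,0.17],"yaw": 0.006},{"offset": [-0.1155,0.044,0.192],"yaw": 0.006},{"offset": [-0.1155,0.044,0.192],"yaw": 0.006},{"offset": [-0.1155,0.044,0.192],"yaw": 0.006}]' --fingers 0.0

```text
time_s: 20.7
eef_pos: [487.3, 191.9, 151.1]
ee_rot: [0.557, -0.555, -0.434, 0.439]
force: [1.2, -0.1, 0.7]
grip_width: -0.003
```

Run:
```python
from lids import *
F=frame(*SH)
go(F([-134,55,105])[0],SH[2]+np.pi/2)
p=ctrl.sense()["eef_pos"]
s=ctrl.capture("side"); crop(s,220,130,320,230,7,"side26.png",proj(s,[p+[0,0,8]]))
```

```text
t 20.7 pos [487.3 191.9 151.1] ang 1.331 F [ 1.2 -0.1  0.7] w -0.003 -> offset [ 0.0065  0.0461 -0.0013] yaw -0.0049
```

View pics/side26.png

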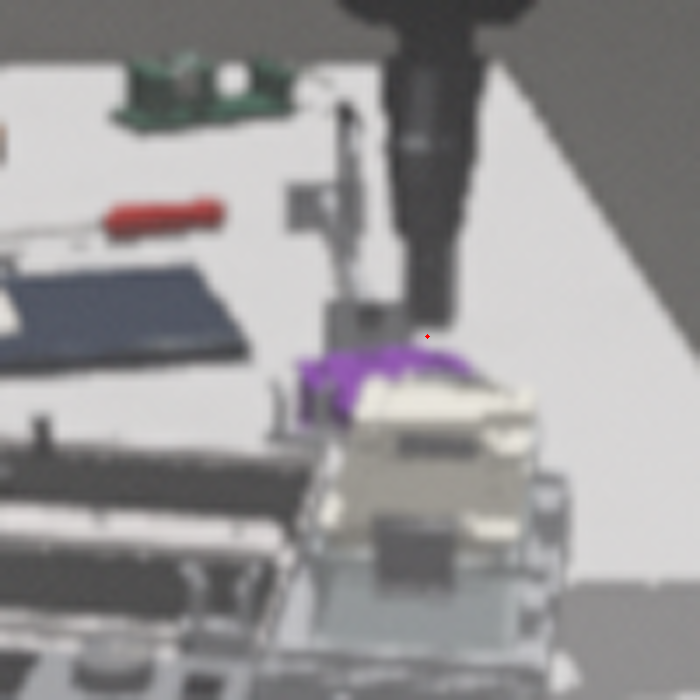

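Request:
jog_arm --targets '[{"offset": [0.0065,0.015,-0.001],"yaw": -0.005},{"offset": [0.0065,0.035,-0.001],"yaw": -0.005},{"offset": [0.0065,0.046,-0.001],"yaw": -0.005},{"offset": [0.0065,0.046,-0.001],"yaw": -0.005},{"offset": [0.0065,0.046,-0.001],"yaw": -0.005}]'

```text
time_s: 21.17
eef_pos: [493.4, 198.1, 107.0]
ee_rot: [0.556, -0.555, -0.437, 0.439]
force: [-0.2, -0.9, 0.3]
grip_width: 0.001
```

Run:
```python
from lids import *
F=frame(*SH)
go(F([-134,55,95])[0],SH[2]+np.pi/2)
```

```text
t 21.17 pos [493.4 198.1 107. ] ang 1.335 F [-0.2 -0.9  0.3] w 0.001 -> offset [-0.0011  0.012   0.0034] yaw -0.0005
```

Request:
jog_arm --targets '[{"offset": [-0.001,0.003,0.0034],"yaw": 0},{"offset": [-0.001,0.006,0.0034],"yaw": 0},{"offset": [-0.001,0.009,0.0034],"yaw": 0},{"offset": [-0.001,0.012,0.0034],"yaw": 0},{"offset": [-0.001,0.012,0.0034],"yaw": 0}]'

```text
time_s: 21.58
eef_pos: [489.7, 197.8, 94.6]
ee_rot: [0.556, -0.555, -0.437, 0.439]
force: [0.3, -0.3, 0.7]
grip_width: 0.0
```

Request:
jog_arm --targets '[{"offset": [0,0.001,0],"yaw": 0},{"offset": [0,0.002,0],"yaw": 0},{"offset": [0,0.003,0],"yaw": 0},{"offset": [0,0.003,0],"yaw": 0}]'

```text
time_s: 21.92
eef_pos: [489.6, 197.8, 91.4]
ee_rot: [0.556, -0.555, -0.437, 0.439]
force: [-0.8, 1.0, -0.3]
grip_width: -0.003
```

Request:
jog_arm --targets '[{"offset": [0,0.001,0],"yaw": 0},{"offset": [0,0.002,0],"yaw": 0},{"offset": [0,0.003,0],"yaw": 0},{"offset": [0,0.003,0],"yaw": 0}]'

```text
time_s: 22.25
eef_pos: [489.5, 197.8, 88.2]
ee_rot: [0.556, -0.555, -0.437, 0.439]
force: [0.0, 0.7, -0.4]
grip_width: -0.002
```

Request:
jog_arm --targets '[{"offset": [0,0.001,0],"yaw": 0},{"offset": [0,0.002,0],"yaw": 0},{"offset": [0,0.003,0],"yaw": 0},{"offset": [0,0.003,0],"yaw": 0}]'

```text
time_s: 22.58
eef_pos: [489.5, 197.8, 85.1]
ee_rot: [0.556, -0.555, -0.437, 0.439]
force: [-0.0, 0.1, -0.1]
grip_width: 0.004
```

Request:
jog_arm --targets '[{"offset": [0,0.001,0],"yaw": 0},{"offset": [0,0.002,0],"yaw": 0},{"offset": [0,0.002,0],"yaw": 0}]'

```text
time_s: 22.83
eef_pos: [489.7, 197.8, 83.2]
ee_rot: [0.556, -0.555, -0.437, 0.439]
force: [0.4, 0.1, 1.6]
grip_width: 0.004
```

Request:
jog_arm --targets '[{"offset": [0,0.001,0],"yaw": 0},{"offset": [0,0.002,0],"yaw": 0},{"offset": [0,0.002,0],"yaw": 0}]'

```text
time_s: 23.08
eef_pos: [489.7, 197.8, 81.1]
ee_rot: [0.556, -0.555, -0.437, 0.439]
force: [2.2, -0.1, 2.4]
grip_width: -0.002
```

Request:
jog_arm --targets '[{"offset": [0,0.001,0],"yaw": 0},{"offset": [0,0.002,0],"yaw": 0},{"offset": [0,0.002,0],"yaw": 0}]'

```text
time_s: 23.33
eef_pos: [489.4, 197.7, 78.5]
ee_rot: [0.556, -0.555, -0.436, 0.439]
force: [0.2, -1.0, -0.0]
grip_width: -0.001
```

Request:
jog_arm --targets '[{"offset": [0,0.001,0],"yaw": 0},{"offset": [0,0.002,0],"yaw": 0},{"offset": [0,0.002,0],"yaw": 0}]'

```text
time_s: 23.58
eef_pos: [489.3, 197.6, 76.3]
ee_rot: [0.556, -0.555, -0.436, 0.439]
force: [0.6, -0.4, 0.1]
grip_width: -0.0
```

Run:
```python
from lids import *
p=ctrl.sense()["eef_pos"]
s=ctrl.capture("side"); crop(s,235,160,310,235,9,"side27.png",proj(s,[p+[0,0,8]]))
```

```text
(no output)
```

View pics/side27.png

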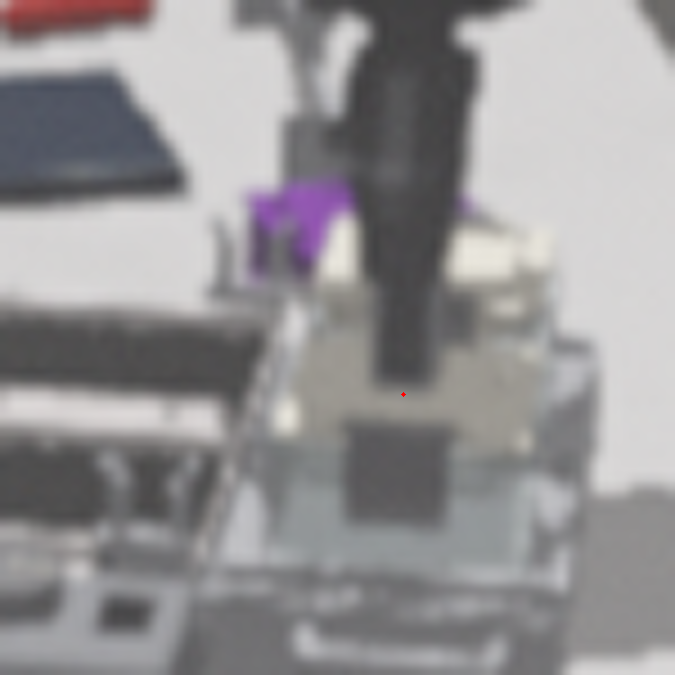

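Request:
jog_arm --targets '[{"offset": [0,0.001,0],"yaw": 0},{"offset": [0,0.0015,0],"yaw": 0}]'

```text
time_s: 23.8
eef_pos: [489.4, 197.7, 76.1]
ee_rot: [0.556, -0.555, -0.437, 0.439]
force: [-6.2, -1.8, 17.5]
grip_width: 0.001
```

Request:
jog_arm --targets '[{"offset": [0,0.001,0],"yaw": 0},{"offset": [0,0.0015,0],"yaw": 0}]'

```text
time_s: 23.97
eef_pos: [489.4, 197.7, 76.0]
ee_rot: [0.555, -0.555, -0.437, 0.439]
force: [-6.8, -3.1, 21.1]
grip_width: 0.0
```

Request:
jog_arm --targets '[{"offset": [0,0.001,0],"yaw": 0},{"offset": [0,0.001,0],"yaw": 0}]'

```text
time_s: 24.13
eef_pos: [489.4, 197.7, 76.1]
ee_rot: [0.555, -0.555, -0.437, 0.439]
force: [-4.5, -2.6, 12.1]
grip_width: -0.0
```

Run:
```python
from lids import *
p=ctrl.sense()["eef_pos"]
s=ctrl.capture("side"); crop(s,235,160,310,235,9,"side28.png")
```

```text
(no output)
```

View pics/side28.png

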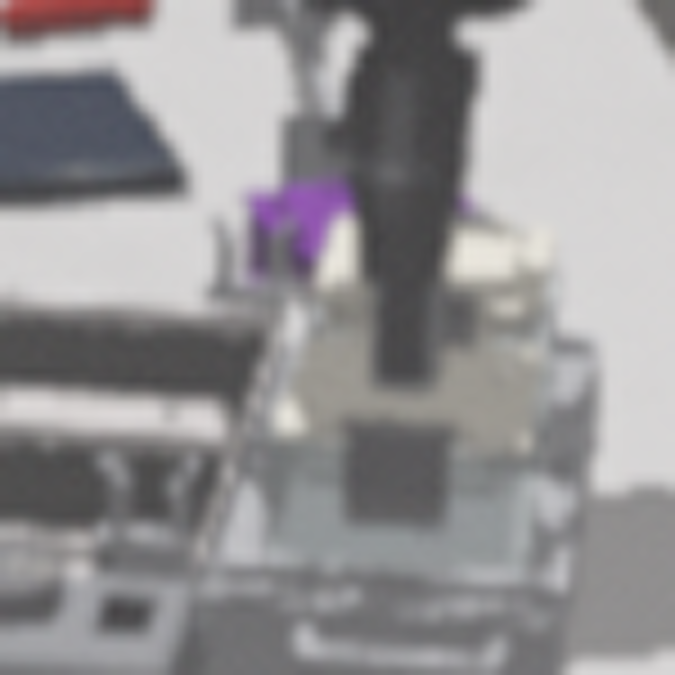

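Request:
jog_arm --targets '[{"offset": [0,0.0012,0],"yaw": 0},{"offset": [0,0.0022,0],"yaw": 0},{"offset": [0,0.0022,0],"yaw": 0}]'

```text
time_s: 24.43
eef_pos: [489.5, 197.7, 76.0]
ee_rot: [-0.555, 0.555, 0.437, -0.439]
force: [-10.1, -1.7, 23.7]
grip_width: -0.0
```

Request:
jog_arm --targets '[{"offset": [0,-0.01,0],"yaw": 0},{"offset": [0,-0.03,0],"yaw": 0},{"offset": [0,-0.06,0],"yaw": 0},{"offset": [0,-0.06,0],"yaw": 0},{"offset": [0,-0.06,0],"yaw": 0}]'

```text
time_s: 24.85
eef_pos: [490.2, 198.0, 137.2]
ee_rot: [-0.554, 0.556, 0.438, -0.438]
force: [-0.2, -0.2, -0.9]
grip_width: 0.001
```

Run:
```python
from lids import *
F=frame(*SH)
go(F([-134,-55,120])[0],SH[2]+np.pi/2)
s=ctrl.capture("side"); crop(s,235,160,310,235,9,"side29.png")
```

```text
t 24.85 pos [490.2 198.  137.2] ang 1.336 F [-0.2 -0.2 -0.9] w 0.001 -> offset [-0.1103  0.0173  0.0005] yaw 0.0005
```

View pics/side29.png

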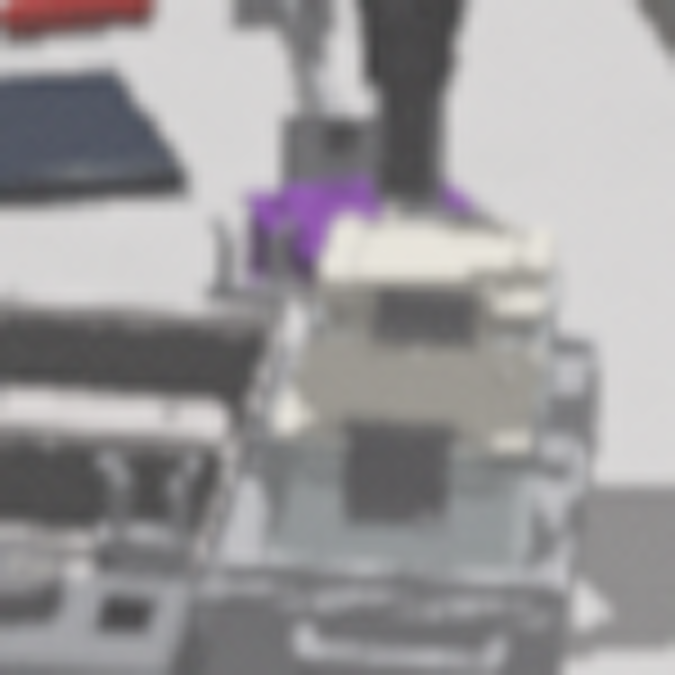

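Request:
jog_arm --targets '[{"offset": [-0.035,0,0.0005],"yaw": 0},{"offset": [-0.075,0,0.0005],"yaw": 0},{"offset": [-0.11,0,0.0005],"yaw": 0},{"offset": [-0.11,0.01,0.0005],"yaw": 0},{"offset": [-0.11,0.02,0.0005],"yaw": 0},{"offset": [-0.11,0.03,0.0005],"yaw": 0},{"offset": [-0.11,0.03,0.0005],"yaw": 0}]'

```text
time_s: 25.48
eef_pos: [461.8, 90.7, 103.6]
ee_rot: [0.556, -0.554, -0.436, 0.44]
force: [-0.6, 0.0, -0.2]
grip_width: 0.001
```

Run:
```python
from lids import *
F=frame(*SH)
p=ctrl.sense()["eef_pos"]
go(F([-134,-55,90])[0],SH[2]+np.pi/2)
s=ctrl.capture("side"); crop(s,235,140,310,215,9,"side30.png",proj(s,[p+[0,0,9]]))
```

```text
t 25.48 pos [461.8  90.7 103.6] ang 1.336 F [-0.6  0.  -0.2] w 0.001 -> offset [ 0.0007  0.0136 -0.0024] yaw -0.0001
```

View pics/side30.png

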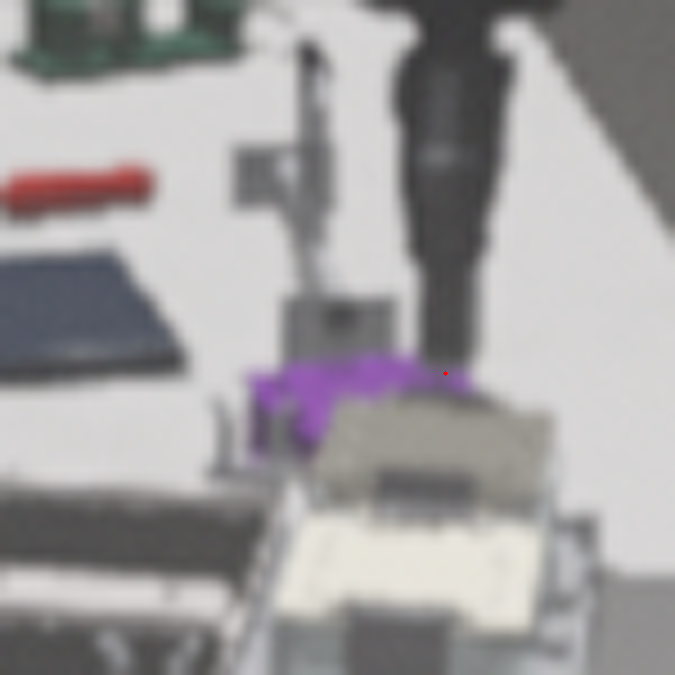

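Request:
jog_arm --targets '[{"offset": [0.0007,0.004,-0.0024],"yaw": 0},{"offset": [0.0007,0.008,-0.0024],"yaw": 0},{"offset": [0.0007,0.012,-0.0024],"yaw": 0},{"offset": [0.0007,0.016,-0.0024],"yaw": 0},{"offset": [0.0007,0.019,-0.0024],"yaw": 0},{"offset": [0.0007,0.021,-0.0024],"yaw": 0}]'

```text
time_s: 26.03
eef_pos: [464.6, 91.0, 83.3]
ee_rot: [0.556, -0.554, -0.436, 0.44]
force: [0.0, 0.3, -0.8]
grip_width: -0.0
```

Request:
jog_arm --targets '[{"offset": [0,0.002,0],"yaw": 0},{"offset": [0,0.003,0],"yaw": 0}]'

```text
time_s: 26.2
eef_pos: [464.5, 91.0, 80.0]
ee_rot: [0.556, -0.554, -0.436, 0.44]
force: [1.1, -0.1, 1.0]
grip_width: 0.005
```

Request:
jog_arm --targets '[{"offset": [0,0.001,0],"yaw": 0},{"offset": [0,0.002,0],"yaw": 0}]'

```text
time_s: 26.37
eef_pos: [464.5, 91.0, 78.0]
ee_rot: [0.556, -0.554, -0.436, 0.44]
force: [0.3, -0.0, -0.8]
grip_width: -0.001
```

Request:
jog_arm --targets '[{"offset": [0,0.001,0],"yaw": 0},{"offset": [0,0.002,0],"yaw": 0}]'

```text
time_s: 26.53
eef_pos: [464.8, 91.0, 76.1]
ee_rot: [0.556, -0.554, -0.436, 0.44]
force: [0.3, -0.6, 2.4]
grip_width: -0.0
```

Request:
jog_arm --targets '[{"offset": [0,0.001,0],"yaw": 0},{"offset": [0,0.002,0],"yaw": 0}]'

```text
time_s: 26.7
eef_pos: [465.0, 91.0, 74.4]
ee_rot: [0.556, -0.555, -0.436, 0.44]
force: [-0.1, 0.0, 3.8]
grip_width: -0.0
```

Contact at about 76, as expected for the shallow box.

Request:
jog_arm --targets '[{"offset": [0,0.001,0],"yaw": 0},{"offset": [0,0.002,0],"yaw": 0}]'

```text
time_s: 26.87
eef_pos: [465.1, 91.0, 72.4]
ee_rot: [0.556, -0.555, -0.437, 0.44]
force: [-0.2, -0.3, 2.5]
grip_width: 0.002
```

Request:
jog_arm --targets '[{"offset": [0,0.001,0],"yaw": 0},{"offset": [0,0.002,0],"yaw": 0}]'

```text
time_s: 27.03
eef_pos: [464.9, 91.0, 70.1]
ee_rot: [0.556, -0.555, -0.436, 0.44]
force: [0.9, -0.4, 0.3]
grip_width: -0.001
```

Request:
jog_arm --targets '[{"offset": [0,0.001,0],"yaw": 0},{"offset": [0,0.002,0],"yaw": 0}]'

```text
time_s: 27.2
eef_pos: [464.8, 91.0, 68.1]
ee_rot: [0.556, -0.554, -0.436, 0.44]
force: [-6.1, 0.3, 18.3]
grip_width: 0.002
```

Request:
jog_arm --targets '[{"offset": [0,0.001,0],"yaw": 0},{"offset": [0,0.0015,0],"yaw": 0}]'

```text
time_s: 27.37
eef_pos: [464.8, 91.0, 68.0]
ee_rot: [0.555, -0.554, -0.436, 0.44]
force: [-10.4, -1.2, 27.3]
grip_width: -0.001
```

Request:
jog_arm --targets '[{"offset": [0,-0.01,0],"yaw": 0},{"offset": [0,-0.04,0],"yaw": 0},{"offset": [0,-0.08,0],"yaw": 0},{"offset": [0,-0.12,0],"yaw": 0},{"offset": [-0.03,-0.16,0],"yaw": 0},{"offset": [-0.07,-0.16,0],"yaw": 0},{"offset": [-0.11,-0.16,0],"yaw": 0},{"offset": [-0.15,-0.16,0],"yaw": 0},{"offset": [-0.19,-0.16,0],"yaw": 0},{"offset": [-0.23,-0.16,0],"yaw": 0},{"offset": [-0.25,-0.16,0],"yaw": 0},{"offset": [-0.25,-0.16,0],"yaw": 0}]'

```text
time_s: 28.37
eef_pos: [406.7, -155.1, 228.5]
ee_rot: [0.556, -0.555, -0.435, 0.439]
force: [-0.1, 0.7, 0.5]
grip_width: 0.002
```

Run:
```python
from lids import *
F=frame(*SH)
go((400,-250,230),0)
t=ctrl.capture("top"); s=ctrl.capture("side")
ex=sq(-134,55,39,87)+sq(-134,-55,39,79)
overlay(t,F,(225,150,325,250),7,"top31.png",ex); crop(s,210,140,320,240,7,"side31.png")
cv2.imwrite("pics/top32.png",cv2.resize(t["img"][:,:,::-1],None,fx=1.5,fy=1.5)); cv2.imwrite("pics/side32.png",cv2.resize(s["img"][:,:,::-1],None,fx=1.5,fy=1.5))
```

```text
t 28.37 pos [ 406.7 -155.1  228.5] ang 1.332 F [-0.1  0.7  0.5] w 0.002 -> offset [-0.0938 -0.0012 -0.0159] yaw 1.332
```

View pics/top31.png

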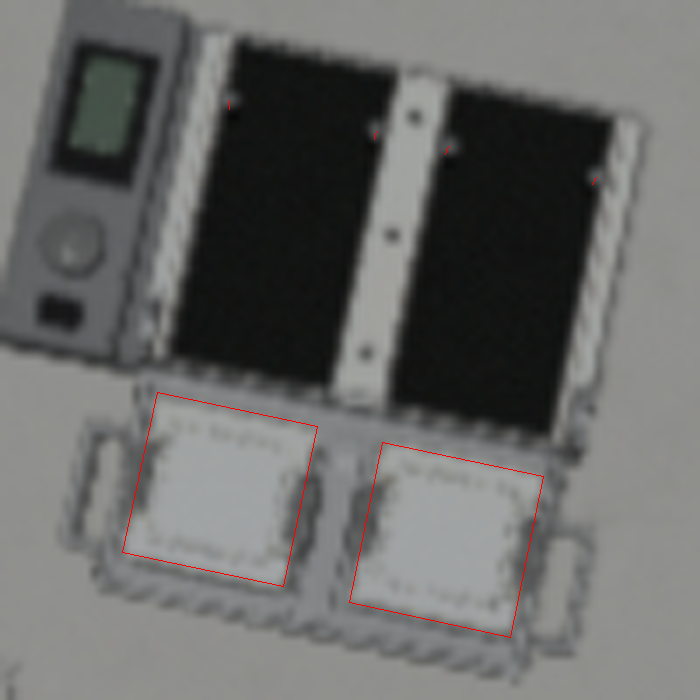

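View pics/side31.png

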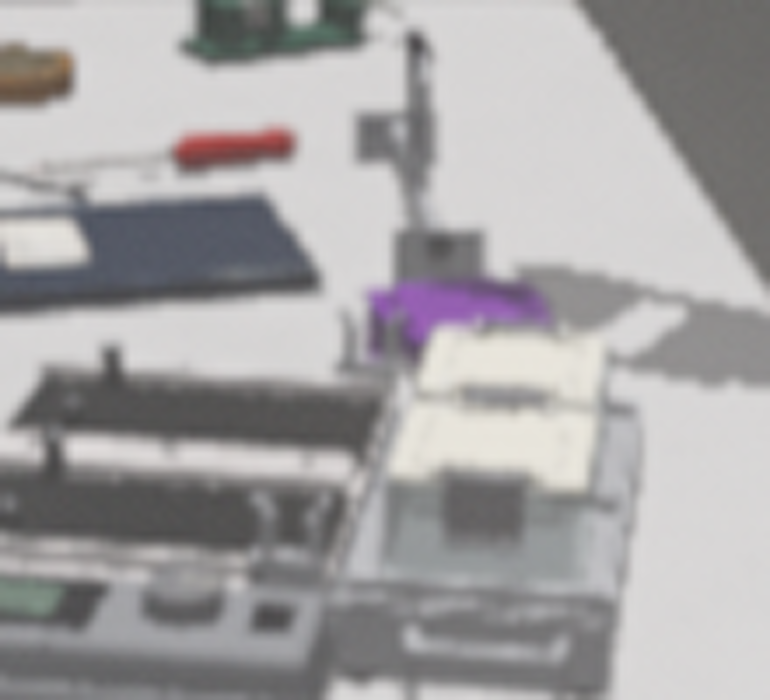

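View pics/top32.png

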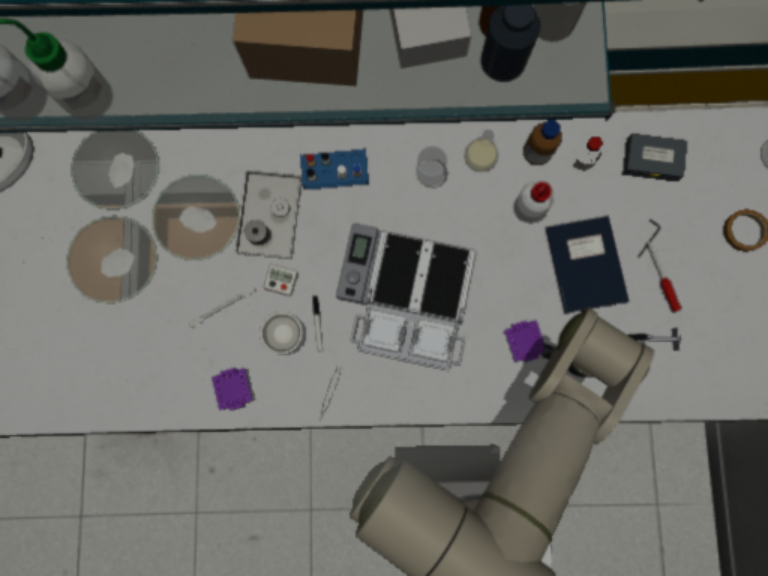

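Run:
```python
from lids import *
F=frame(*SH)
s=ctrl.capture("side")
overlay(s,F,(250,175,310,225),13,"side33.png",sq(-134,55,39,87)+sq(-134,-55,39,79))
```

```text
(no output)
```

View pics/side33.png

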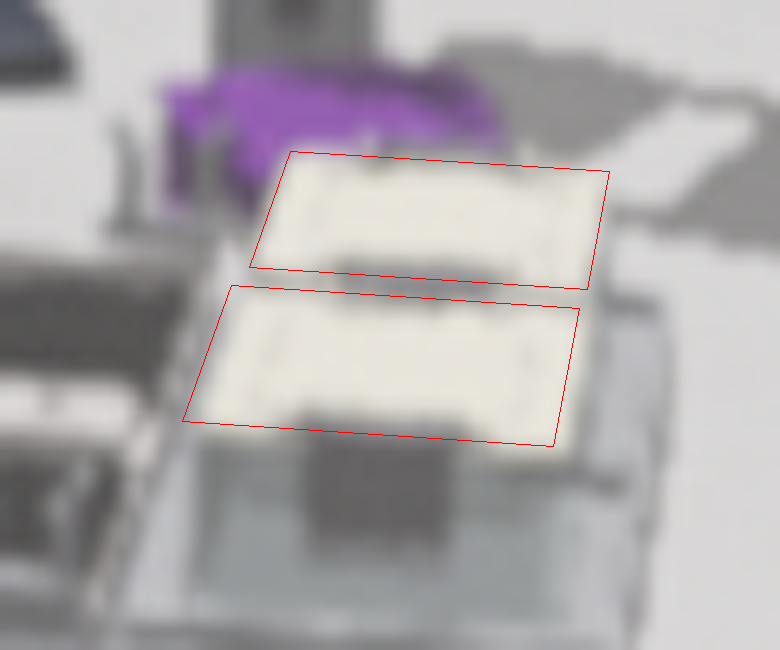

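Run:
```python
from rig import ctrl
print(ctrl.finish_job())
```

```text
the job is handed in; nothing more can be done
None
```

I finished the job and handed it in at about 28.5 s of the 70 s allowed. I lifted the bar straight out of its brackets and stood it on the bench at about x = 0.46, y = -0.35 m. Then I slid both boxes onto the tray, right one first, and pressed both lids home.

**Last checks**
- **Boxes:** in the last pictures both sit on the tray close to shaker x = -134 mm, the tray's middle.
- **Lids:** each lid went down about 9 mm and then stopped hard, with 24 N on the left and 27 N on the right. The 8 mm between their end heights fits the deep box in the left lane and the shallow box in the right. In the side picture both lids lie level at the pressed-down height. The individual clips are too small to see in the pictures.
- **Bar and other things:** the bar stands upright. In the last top picture, the marker, timer, mortar, tweezers, wash bottle and both purple look-alikes are where they were at the start.
- **Arm:** it was clear of everything when I handed in.

**What disagreed**
- **Fingertip height:** the fingertips stood about 25 mm higher than the reported pose and the stated tip offset imply. I set heights from the pictures and from contact instead.
- **Camera agreement:** the side camera was 1–2 pixels off the top camera.
- **Snap force:** I did not see the 8–18 N snap itself. The sampled forces stayed under 4 N until each lid stopped hard.

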